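# Dead-weight check of a spring-piston flow meter

### The job

Check this flow meter's spring: set knob weights from the tray on its pan until the dial needle comes to rest in the green sector. With that load on, touch the test probe's tip gently on the red, then the yellow, then the blue stud in the terminal head, a moment on each. Then stand the probe back in its stand and return all the weights upright to their tray, without shoving the pan down to its stop or disturbing the other things on the bench.

Things in the scene. Friction and masses are not known exactly. Their poses are not given: they have to be found in the camera images.
- pan (a joint): Downward travel of the sprung weight pan in m: 0 empty, 0.055 at its stop. Linear spring: 1 g of load lowers the pan by 0.05 mm (196 N/m). It settles within 1 s. The dial needle is geared to it. The dial's green sector runs from 0.0226 to 0.0274 m of travel, its middle at 0.025 m.
- dial_centre (a point): Centre of the meter's round white dial, 104 mm across, 62 mm above the bench, facing up with a 15 degree lean to its -x; 128 mm from the pan's axis. Own x and y as the pan's. Red needle: 80 rad per m of pan travel, clockwise from above; pan empty it points 115 degrees counterclockwise from x; the green sector lies around x. Black marks every 5 mm of travel.
- pan_floor (a point): Centre of the weight pan's inner floor, on the stem of the green upright meter (base plate 165 x 235 mm, fixed); moves with the pan, 153 mm above the bench when empty, falling with its travel. Shallow steel pan, inside 154 mm along its own x, 120 mm along its y, rim 13 mm above the floor. It does not tilt. The dial stands on its +y side.
- tray: Plywood weight tray with a dark blue lining, fixed; 150 (x) x 256 (y) mm outside, walls 4 mm thick and 20 mm high above the bench, inner floor 4 mm above the bench; origin at the centre of its underside. Eight weights fit in it on a grid of 2 (x = -34, +34 mm) by 4 (y = -90, -30, +30, +90 mm) of its own frame.
- head: Remote terminal head of the meter, cover off, fixed: round aluminium housing 110 mm across on a mounting plate, green circuit board facing up, rim 47 mm above the bench; origin at the centre of its underside. In its own frame the three studs lie in a row along y, 24 mm apart, at x = -4 mm: red at y = +24, yellow at 0, blue at -24, their tops 50 mm above the bench.
- stand: Grey block 64 x 64 x 75 mm, fixed, with a 15 mm hole 66 mm deep down its middle: the probe's stand. Origin at the centre of its underside; hole mouth at 75 mm, chamfered by 4 mm.
- probe: Hand-held test probe, 80 g, standing tip down in its stand. Origin on its axis at the underside of its black collar (30 mm across, 6 mm thick), which rests on the stand's top; own z points from the tip to the handle. Red round handle 18 mm across from 6 to 70 mm above the origin; below the origin a steel shank 9 mm across, 42 mm long, then a sprung pin.
- probe_tip (a point): Tip of the probe's sprung pin, on the axis, 54 mm below the probe's origin. The pin gives by up to 6 mm against a spring (1.2 N to start it, 3 N when fully in).
- tp_red: Test stud on the terminal board with a red collar: brass stud 10 mm across; this point is the centre of its flat top, 50 mm above the bench, 8 mm above the board. Fixed to the head.
- tp_yellow: Test stud on the terminal board with a yellow collar: brass stud 10 mm across; this point is the centre of its flat top, 50 mm above the bench, 8 mm above the board. Fixed to the head.
- tp_blue: Test stud on the terminal board with a blue collar: brass stud 10 mm across; this point is the centre of its flat top, 50 mm above the bench, 8 mm above the board. Fixed to the head.
- large1: Large brass knob weight, about 200 g (170 to 230 g, so it sinks the pan by 8.5 to 11.5 mm): disc 38 mm across, 20 mm high, above it a thin neck and a round knob 18 mm across from 26 to 38 mm. Origin at the centre of its underside. May be absent (two or three are there).
- large2: Large brass knob weight, about 200 g (170 to 230 g, so it sinks the pan by 8.5 to 11.5 mm): disc 38 mm across, 20 mm high, above it a thin neck and a round knob 18 mm across from 26 to 38 mm. Origin at the centre of its underside. May be absent (two or three are there).
- large3: Large brass knob weight, about 200 g (170 to 230 g, so it sinks the pan by 8.5 to 11.5 mm): disc 38 mm across, 20 mm high, above it a thin neck and a round knob 18 mm across from 26 to 38 mm. Origin at the centre of its underside. May be absent (two or three are there).
- small1: Small steel knob weight, about 70 g (60 to 80 g, so it sinks the pan by 3 to 4 mm): disc 26 mm across, 14 mm high, above it a thin neck and a round knob 16 mm across from 20 to 32 mm. Origin at the centre of its underside. May be absent (three or four are there).
- small2: Small steel knob weight, about 70 g (60 to 80 g, so it sinks the pan by 3 to 4 mm): disc 26 mm across, 14 mm high, above it a thin neck and a round knob 16 mm across from 20 to 32 mm. Origin at the centre of its underside. May be absent (three or four are there).
- small3: Small steel knob weight, about 70 g (60 to 80 g, so it sinks the pan by 3 to 4 mm): disc 26 mm across, 14 mm high, above it a thin neck and a round knob 16 mm across from 20 to 32 mm. Origin at the centre of its underside. May be absent (three or four are there).
- small4: Small steel knob weight, about 70 g (60 to 80 g, so it sinks the pan by 3 to 4 mm): disc 26 mm across, 14 mm high, above it a thin neck and a round knob 16 mm across from 20 to 32 mm. Origin at the centre of its underside. May be absent (three or four are there).
- cap: Bystander: green cast cover, 92 mm across, 46 mm high, loose. Origin at its underside (lying tools: about mid-length).
- dome: Bystander: clear plastic dome, 86 mm across, 54 mm high, loose. Origin at its underside (lying tools: about mid-length).
- register: Bystander: black counter unit, 76 mm across, 39 mm high, loose. Origin at its underside (lying tools: about mid-length).
- driver: Bystander: green-handled screwdriver, 200 mm long, lying loose. Origin at its underside (lying tools: about mid-length).
- grease: Bystander: small jar, 48 mm across, 70 mm high, loose. Origin at its underside (lying tools: about mid-length).
Not all that is in view belongs to the job. What is shaped like the large2 but pink is not meant. Leave any brown look-alike of the small4 alone.

How it is judged:
On the way, in this order (a step that is already met when the one before it is completed fails the run):
1. the pan rests, let go by the robot, with the dial needle in the green sector (value of joint pan between 0.0226 and 0.0274 m and velocity of joint pan between -0.004 and 0.004 m/s and contact force between the fingers and pan below 0.05 N and contact force between the fingers and large1 below 0.05 N and contact force between the fingers and large2 below 0.05 N and contact force between the fingers and large3 below 0.05 N and contact force between the fingers and small1 below 0.05 N and contact force between the fingers and small2 below 0.05 N and contact force between the fingers and small3 below 0.05 N and contact force between the fingers and small4 below 0.05 N), for 0.5 s.
2. with the load still on the pan and the needle in the green sector, the probe tip touches the red stud (value of joint pan between 0.0226 and 0.0274 m and distance between probe_tip and tp_red below 0.006 m and contact force between probe and tp_red above 0.3 N), for 0.2 s.
3. with the load still on the pan and the needle in the green sector, the probe tip touches the yellow stud (value of joint pan between 0.0226 and 0.0274 m and distance between probe_tip and tp_yellow below 0.006 m and contact force between probe and tp_yellow above 0.3 N), for 0.2 s.
4. with the load still on the pan and the needle in the green sector, the probe tip touches the blue stud (value of joint pan between 0.0226 and 0.0274 m and distance between probe_tip and tp_blue below 0.006 m and contact force between probe and tp_blue above 0.3 N), for 0.2 s.
At the end, for the whole second after the job is handed in: The pan is empty and back at the top (within 1.5 mm); every weight present stands upright (within 0.15 rad) on the floor of the tray, inside its walls; the probe stands in its stand, collar down on the block (within 4 mm), upright within 0.12 rad; all at rest (value of joint pan below 0.0015 m and x of large1 in the frame of tray between -0.071 and 0.071 m and y of large1 in the frame of tray between -0.124 and 0.124 m and z of each of large1, large2, large3, small1, small2, small3, small4 in the frame of tray below 0.01 m and angle between each of large1, large2, large3, small1, small2, small3, small4's own z axis and vertical below 0.15 rad and linear speed of each of large1, large2, large3, small1, small2, small3, small4, probe below 0.02 m/s and x of large2 in the frame of tray between -0.071 and 0.071 m and y of large2 in the frame of tray between -0.124 and 0.124 m and x of large3 in the frame of tray between -0.071 and 0.071 m and y of large3 in the frame of tray between -0.124 and 0.124 m and x of small1 in the frame of tray between -0.071 and 0.071 m and y of small1 in the frame of tray between -0.124 and 0.124 m and x of small2 in the frame of tray between -0.071 and 0.071 m and y of small2 in the frame of tray between -0.124 and 0.124 m and x of small3 in the frame of tray between -0.071 and 0.071 m and y of small3 in the frame of tray between -0.124 and 0.124 m and x of small4 in the frame of tray between -0.071 and 0.071 m and y of small4 in the frame of tray between -0.124 and 0.124 m and horizontal distance between probe and stand below 0.006 m and z of probe in the frame of stand below 0.079 m and angle between probe's own z axis and vertical below 0.12 rad); the robot touches nothing.
It fails at once if the pan is shoved down to its stop (travel over 52 mm) (value of joint pan above 0.052 m).
It fails at once if the probe is pressed hard on the terminal head (over 12 N) (contact force between probe and head above 12 N).
It fails at once if a bystander is disturbed (moved over 25 mm) (distance of any of cap, dome, register, driver, grease from where it was at the start of the episode above 0.025 m).
Of large1, large2, large3 only 2 to 3 are there at a start; the rules pass over those that are not, and their reading is None.
Of small1, small2, small3, small4 only 3 to 4 are there at a start; the rules pass over those that are not, and their reading is None.
At some moment in a run one of large1, large2, large3, small1, small2, small3, small4 may be knocked a few centimetres aside while the robot is not near it.
It also fails if it takes over 210 s, if anything falls off the work surface, if the arm or the gripper's body presses on something with over 40 N, if the wrist force passes 120 N, or if a joint passes its speed limit or range.

### The arm

A 6-joint arm with a two-finger parallel gripper is mounted at the origin on the work surface. World frame = base frame: x ahead of the robot, y to its left, z up, the work surface at z = 0. Lengths are in m, angles in rad, forces in N, time in s.
With the tool pointing down it reaches from about 0.35 to 0.975 m from the base axis. Payload 4.9 kg.
Tool frame: the origin (TCP) lies on the centre line of the jaws, within the pads' length; the fingertips stand 14 mm ahead of it and the grasp point (between the pads) lies 5 mm behind it; y points along the fingers, z is the direction in which the jaws open and shut, and the axes are right-handed (so a half turn about y gives the same grasp; the last joint's range is limited). The gripper opens to 85 mm and grips with 20 to 120 N. Pads are 22 mm wide; open, the fingers measure 114 mm over their backs; the gripper's body (76 mm by 85 mm) begins 54 mm behind the grasp point. The pads swing forward as they close: fully open they stand 13 mm farther back than shut.
Start: joints at [1.114, 0.053, 1.613, -0, 1.476, -0.119], TCP at [0.207, 0.59, 0.245] pointing down, gripper open.
Joint ranges: [-3.01, 3.01], [-1.01, 2.22], [0.06, 2.58], [-1.02, 4.17], [0.09, 2.62], [-3.14, 3.14]. Speed limits (rad/s): [2.57, 2.57, 3.14, 3.14, 3.14, 3.14].

### API

Orientations are given as a rotation vector (axis times angle).
In Python, from station import ctrl gives the robot as it stands.
- The arm moves only by the tool servo_tool, never from a script. Its arguments are lists of equal length, an entry for each row: "delta_pos": the shift along the tool's x, y, z in m, a list of three; "dr": the turn, a rotation vector about the tool's x, y, z in degrees, a list of three; "grip": the opening, from 0 (shut) to 1 (fully open). In form: {"delta_pos": [[x, y, z], ...], "dr": [[rx, ry, rz], ...], "grip": [grip, ...]}. A call has 1 to 5 rows; each row shifts and turns the pose as measured when the row begins, along the tool's axes as they then stand; what a row does not reach is not made up. A row lasts 1/8 s, in which the tool goes at most 62.5 mm and 10.7 degrees, less where a joint would pass 70% of its speed; a pose out of reach is approached as far as the arm can. A call is refused whole if a number of a shift passes 0.0625 or a number of a turn 10.7, either way. A call with a gripper value outside its range is refused whole. The fingers move at their own pace and stop on an object; "grip_force" is the grip in N (left out, the last holds). Time passes only in rows, so rows that do not move let the fingers close. It gives the time, the measured TCP pose, the force and the opening at its end, in the units of the state.
- ctrl.get_obs(): the state, without advancing time (a new reading comes with each control period).
- ctrl.get_image(name): name is "scene" or "top" or "wrist"; returns the picture (384x512x3 uint8, red, green, blue); there is no depth.
- ctrl.camera_params(name): a dict with "fovy" (degrees; the focal length in pixels is half the picture's height over the tangent of half this angle, whatever the lens; pixels are square), "cx", "cy" (the principal point, pixels), "k1" (the pictures are not rectified: a ray, as slopes to the right and down, at radius r is drawn at 1 + k1 r^2 times it, then the intrinsics apply), "eye" and "rotation" of the camera in the world. Camera axes: x right, y down, z forward; pixel columns grow to the right and rows downward; lengths in m; the calibration is good to about 2 mm. A picture is of the moment at which its call begins: read the wrist's pose just before it. camera_params takes no time and is no camera call; for the wrist camera it gives the pose at the moment of the call.
- ctrl.finish_job(): hands the job in, once; it reports no verdict.
Trained networks look in the newest picture that a camera, given by its name, has taken for a name from the list of things; names that differ only in an ending like _2 or _b are one class to them, and where a whole thing is asked for, a point or a joint stands for the part that bears it (a point fixed in the world has none). Each returns a list of dicts, best first, with "score" (0 to 1); they miss things now and then, are a little off and sometimes report something else, mostly with a low value. They report only what shows in the picture. A call takes as long as a camera call. They do not tell look-alikes from the thing itself.
- ctrl.masks_of(camera, label): "pixels" (384x512 bool, what is visible of it) and "extent" ([left, top, right, bottom] in pixels, round what is visible of it).
The state is a dict: "t": time; "q": joint angles; "dq": joint speeds; "effort": joint torques, N m; "tool_pos": TCP position; "tool_rot": TCP orientation; "contact_force": force on the tool from outside, world axes, zero at the start; "wrist_torque": the same for the moment, N m; "opening": finger opening in m.
Only numpy, scipy, OpenCV 4.12 (cv2) and the standard library are available. Lean on these libraries where they do the work, as an engineer would, in place of code of your own. Each camera call takes 0.05 s, during which the arm holds its last target.

## Working session

There is one attempt and no reset: what is moved stays moved. The work goes in short steps, Python scripts to look and compute and a tool call to move; the robot and the scene stay as the last step left them, time stands still between calls to the robot, and variables do not carry over. Pictures are saved under pics/ and viewed, and the job is handed in when it is done.

Besides the shell and the picture viewer there is one more tool, called after ">>>" as name(argument=value, ...) on one line, values as JSON. servo_tool: Moves the arm, as the interface text tells. Its arguments: {"type":"object","properties":{"delta_pos":{"type":"array","items":{"type":"array","items":{"type":"number"}}},"dr":{"type":"array","items":{"type":"array","items":{"type":"number"}}},"grip":{"type":"array","items":{"type":"number"}},"grip_force":{"type":"number"}},"required":["delta_pos","dr","grip"]}

```bash
ls; mkdir -p pics; cat > h.py <<'E'
import numpy as np, cv2
from station import ctrl
from scipy.spatial.transform import Rotation as R
def K(p):
    f=192/np.tan(np.radians(p['fovy'])/2); return f
def ray(p,u,v):
    f=K(p); a=np.array([(u-p['cx'])/f,(v-p['cy'])/f]); s=a.copy()
    for _ in range(30): s=a/(1+p['k1']*(s@s))
    d=np.array(p['rotation'])@np.array([s[0],s[1],1.]); return np.array(p['eye']),d
def atz(p,u,v,z):
    e,d=ray(p,u,v); return e+d*(z-e[2])/d[2]
def proj(p,X):
    c=np.array(p['rotation']).T@(np.array(X)-np.array(p['eye'])); s=c[:2]/c[2]; s=s*(1+p['k1']*(s@s)); f=K(p)
    return np.array([s[0]*f+p['cx'],s[1]*f+p['cy']])
def save(name,fn):
    im=ctrl.get_image(name); cv2.imwrite('pics/'+fn,im[:,:,::-1]); return im
E
python3 - <<'E'
from h import *
o=ctrl.get_obs(); print(o)
for n in ['scene','top','wrist']:
    save(n,n+'0.png'); print(n,ctrl.camera_params(n))
E
```

```text
pics
{'t': 0.0, 'q': array([ 1.11398893e+00,  5.33637828e-02,  1.61431430e+00,  1.17888473e-05,
        1.47599999e+00, -1.18991941e-01]), 'dq': array([-0.00027025,  0.0002969 ,  0.00099644,  0.00041773, -0.00035499,
       -0.00018013]), 'effort': array([-5.26098611e-04, -3.93680227e+01, -3.70180964e+01, -1.71933652e-04,
        6.87126463e-03,  1.80345999e-06]), 'tool_pos': array([0.20686601, 0.58913387, 0.24404657]), 'tool_rot': array([-1.55649191,  0.26564087, -0.26468911]), 'contact_force': array([ 0.31832099, -0.31753336,  0.06625043]), 'wrist_torque': array([-0.01654072, -0.06752031, -0.01568248]), 'opening': 0.08542026846934007}
scene {'fovy': 55.20116390424336, 'cx': 260.73289603743535, 'cy': 188.08716776585024, 'k1': 0.019730781666019385, 'eye': array([ 1.2091734 , -0.24661047,  0.60627621]), 'rotation': array([-1.87480427, -1.28276114,  0.66759573])}
top {'fovy': 55.77757214683851, 'cx': 250.82143633025075, 'cy': 185.38194020358648, 'k1': -0.1050331816488678, 'eye': array([ 0.50025239, -0.01685908,  0.9768134 ]), 'rotation': array([-2.19620367,  2.1850784 , -0.07787233])}
wrist {'fovy': 70.95257159608889, 'cx': 257.4576031285975, 'cy': 187.6356967667057, 'k1': -0.015726155777528106, 'eye': array([0.14343311, 0.611779  , 0.37350016]), 'rotation': array([2.37395007, 1.68214558, 0.22765038])}
```

```bash
sed -i "s/np.array(p\['rotation'\])/R.from_rotvec(p['rotation']).as_matrix()/g" h.py; cat h.py | grep as_matrix
```

```text
d=R.from_rotvec(p['rotation']).as_matrix()@np.array([s[0],s[1],1.]); return np.array(p['eye']),d
    c=R.from_rotvec(p['rotation']).as_matrix().T@(np.array(X)-np.array(p['eye'])); s=c[:2]/c[2]; s=s*(1+p['k1']*(s@s)); f=K(p)
```

View pics/top0.png

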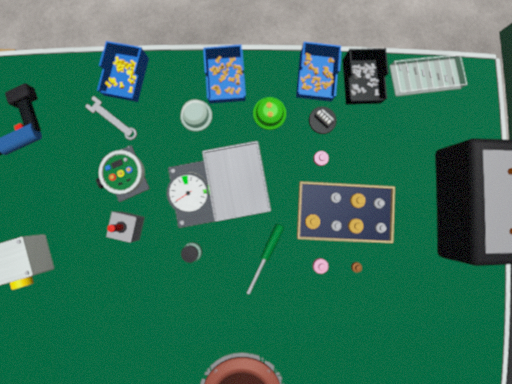

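View pics/scene0.png

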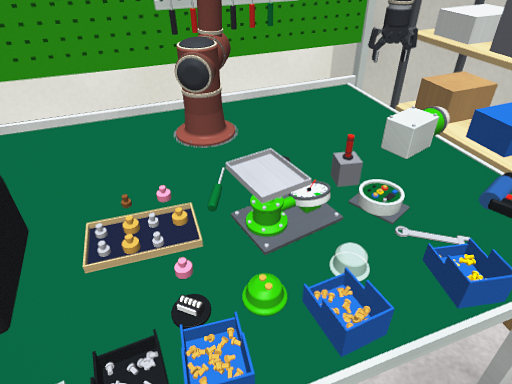

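View pics/wrist0.png

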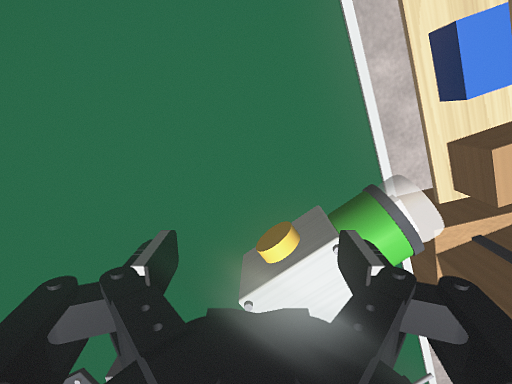

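```bash
python3 - <<'E'
from h import *
import pickle
im=save('top','top1.png'); p=ctrl.camera_params('top')
for l in ['tray','pan_floor','dial_centre','head','stand','probe','tp_red','tp_yellow','tp_blue','large1','small1','cap','dome','register','driver','grease']:
    for m in ctrl.masks_of('top',l)[:9]:
        ys,xs=np.where(m['pixels']); print(l,round(m['score'],2),m['extent'],xs.mean().round(1),ys.mean().round(1),len(xs))
big=cv2.resize(im[130:290,60:460],None,fx=2,fy=2,interpolation=cv2.INTER_CUBIC)
cv2.imwrite('pics/top1b.png',big[:,:,::-1])
a=cv2.resize(im[150:280,80:210],None,fx=4.6,fy=4.6,interpolation=cv2.INTER_CUBIC); cv2.imwrite('pics/top1c.png',a[:,:,::-1])
im=save('scene','scene1.png');p=ctrl.camera_params('scene')
E
```

```text
tray 0.68 [298.0, 184.9, 397.3, 244.2] 345.0 211.7 4527
pan_floor 0.83 [203.1, 141.0, 270.0, 222.4] 235.4 180.8 4067
pan_floor 0.42 [181.6, 98.9, 210.8, 134.4] 195.9 115.2 808
pan_floor 0.16 [374.1, 200.0, 386.5, 212.2] 378.1 203.1 72
dial_centre 0.74 [167.4, 142.6, 270.6, 228.8] 218.8 185.9 6337
head 0.6 [95.8, 145.5, 149.8, 202.0] 121.9 173.7 1929
stand 0.95 [107.7, 210.6, 143.4, 241.1] 126.4 226.4 745
stand 0.33 [299.9, 183.3, 395.0, 242.5] 345.1 211.7 4641
probe 0.6 [112.0, 220.7, 129.3, 231.1] 117.5 226.6 152
probe 0.47 [168.4, 140.9, 266.3, 229.8] 218.7 185.8 6263
tp_blue 0.45 [297.3, 182.2, 395.3, 245.7] 344.9 211.6 4629
tp_blue 0.17 [182.9, 243.2, 201.3, 262.3] 191.3 251.8 337
large1 0.74 [304.5, 214.3, 318.8, 227.6] 313.0 221.6 151
large1 0.66 [313.6, 153.8, 329.3, 166.6] 320.4 157.9 172
large1 0.58 [344.2, 221.2, 363.1, 233.6] 354.9 225.3 170
large1 0.46 [317.6, 255.4, 325.5, 273.3] 320.2 265.3 174
large1 0.44 [349.1, 192.8, 367.8, 210.5] 356.9 200.4 165
large1 0.26 [203.3, 142.5, 268.9, 221.9] 235.5 180.5 3943
small1 0.65 [179.4, 243.4, 204.2, 262.4] 191.3 252.1 324
small1 0.53 [329.7, 221.0, 343.0, 233.7] 336.0 225.6 85
small1 0.52 [333.2, 191.8, 341.7, 204.5] 335.3 197.7 70
cap 0.79 [255.1, 95.8, 288.2, 130.0] 268.8 113.2 926
cap 0.33 [94.5, 146.1, 147.7, 201.3] 121.9 173.8 1917
dome 0.64 [179.3, 102.8, 209.1, 131.2] 196.2 115.0 715
register 0.65 [310.2, 108.8, 338.5, 133.7] 322.0 119.7 568
register 0.61 [108.9, 208.2, 144.0, 237.6] 126.9 226.5 734
driver 0.62 [247.4, 227.1, 285.0, 292.8] 271.2 242.7 376
grease 0.71 [182.9, 243.8, 202.3, 264.8] 191.3 252.5 318
```

View pics/top1b.png

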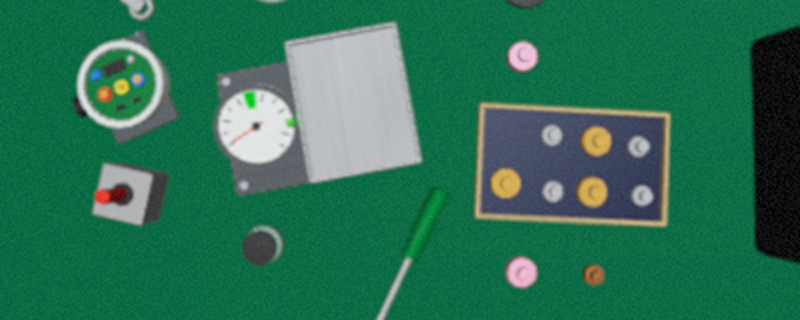

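View pics/top1c.png

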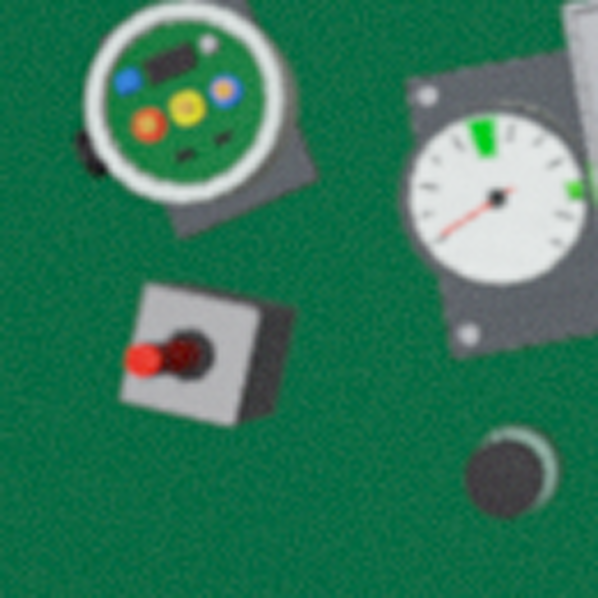

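```bash
python3 - <<'E'
from h import *
p=ctrl.camera_params('top'); im=cv2.imread('pics/top1.png')
def P(u,v,z): return atz(p,u,v,z).round(4)[:2]
# tray corners from crop/2
for c in [(481,103),(670,114),(666,226),(475,217)]: print('tray',P(60+c[0]/2-.25,130+c[1]/2-.25,.02))
for n,c in dict(L1=(506,183),L2=(597,141),L3=(593,192)).items(): print(n,P(60+c[0]/2-.25,130+c[1]/2-.25,.032))
for n,c in dict(s1=(552,135),s2=(553,191),s3=(639,146),s4=(642,195)).items(): print(n,P(60+c[0]/2-.25,130+c[1]/2-.25,.026))
for c in [(285,41),(397,23),(421,163),(310,183)]: print('pan',P(60+c[0]/2-.25,130+c[1]/2-.25,.166))
k=4.6
for n,c,z in [('red',(150,125),.05),('yel',(187,107),.05),('blue',(225,91),.05),('head',(184,103),.047),('dial',(497,198),.062),('std',(148,283),.075),('std',(262,313),.075),('std',(237,427),.075),('std',(121,402),.075),('ptop',(143,360),.145),('jar',(505,478),.07)]:
    print(n,P(80+c[0]/k-.4,150+c[1]/k-.4,z))
E
```

```text
tray [ 0.5748 -0.1529]
tray [ 0.5615 -0.4097]
tray [ 0.4115 -0.402 ]
tray [ 0.4245 -0.1447]
L1 [ 0.4695 -0.1837]
L2 [ 0.5246 -0.3048]
L3 [ 0.4577 -0.2988]
s1 [ 0.5325 -0.2462]
s2 [ 0.4589 -0.2471]
s3 [ 0.5183 -0.3637]
s4 [ 0.4533 -0.367 ]
pan [0.6325 0.089 ]
pan [ 0.6537 -0.0374]
pan [ 0.4959 -0.0648]
pan [0.473  0.0589]
red [0.5817 0.3388]
yel [0.592  0.3176]
blue [0.6011 0.2959]
head [0.5946 0.3205]
dial [0.5412 0.138 ]
std [0.4928 0.3278]
std [0.4772 0.2638]
std [0.4152 0.2766]
std [0.4277 0.3417]
ptop [0.4546 0.3028]
jar [0.3891 0.1304]
```

```bash
cat >> h.py <<'E'
def st():
    o=ctrl.get_obs(); M=R.from_rotvec(o['tool_rot']).as_matrix()
    return o,np.array(o['tool_pos']),M
def go(x,y,z,jaw=None):
    """delta needed in tool axes to reach world xyz, jaw yaw deg (tool z in world), tool y down"""
    o,t,M=st()
    d=M.T@(np.array([x,y,z])-t); print('t',round(o['t'],2),'pos',t.round(4),'op',round(o['opening'],4),'F',np.round(o['contact_force'],2)); print(' delta tool',d.round(4))
    if jaw is not None:
        a=np.radians(jaw); zz=np.array([np.cos(a),np.sin(a),0]); yy=np.array([0,0,-1.]); xx=np.cross(yy,zz); T=np.stack([xx,yy,zz],1)
        print(' rot tool deg',np.degrees(R.from_matrix(M.T@T).as_rotvec()).round(2))
E
python3 - <<'E'
from h import *
o,t,M=st(); print(M.round(3)); 
go(.47,-.1837,.2,90)
go(.47,-.1837,.2,0)
E
```

```text
[[ 0.943 -0.     0.331]
 [-0.331 -0.     0.943]
 [-0.    -1.    -0.   ]]
t 1.05 pos [0.2071 0.5897 0.2453] op 0.0854 F [ 0.62 -0.4  -0.43]
 delta tool [ 0.5043  0.0453 -0.6425]
 rot tool deg [  0.   -19.35  -0.  ]
t 1.05 pos [0.2071 0.5897 0.2453] op 0.0854 F [ 0.62 -0.4  -0.43]
 delta tool [ 0.5043  0.0453 -0.6425]
 rot tool deg [ 0.   70.65 -0.  ]
```

>>> servo_tool(delta_pos=[[0,0,0],[0,0,0],[0.02,0,-0.06],[0.02,0,-0.06],[0.02,0,-0.06]], dr=[[0,-9.7,0],[0,-9.6,0],[0,0,0],[0,0,0],[0,0,0]], grip=[0.6,0.55,0.55,0.55,0.55], grip_force=30)

```text
t: 1.68
tool_pos: [0.2687, 0.4113, 0.2443]
tool_rot: [-1.572, -0.013, 0.013]
contact_force: [-0.3, -0.6, -0.5]
opening: 0.0471
```

>>> servo_tool(delta_pos=[[0.025,0,-0.06],[0.025,0,-0.06],[0.025,0,-0.06],[0.025,0,-0.06],[0.025,0,-0.06]], dr=[[0,0,0],[0,0,0],[0,0,0],[0,0,0],[0,0,0]], grip=[0.55,0.55,0.55,0.55,0.55])

```text
t: 2.3
tool_pos: [0.3928, 0.1241, 0.2461]
tool_rot: [-1.57, -0.021, 0.01]
contact_force: [1.1, 0.5, -0.1]
opening: 0.0471
```

>>> servo_tool(delta_pos=[[0.025,0,-0.06],[0.025,0,-0.06],[0.025,0,-0.06],[0.02,0,-0.06],[0.02,0,-0.06]], dr=[[0,0,0],[0,0,0],[0,0,0],[0,0,0],[0,0,0]], grip=[0.55,0.55,0.55,0.55,0.55])

```text
t: 2.92
tool_pos: [0.5089, -0.1662, 0.2491]
tool_rot: [-1.57, -0.025, 0.003]
contact_force: [0.4, 0.1, -0.3]
opening: 0.047
```

```bash
python3 - <<'E'
from h import *
go(.5,-.277,.245,90)
save('wrist','w1.png')
E
```

```text
t 2.92 pos [ 0.5089 -0.1662  0.2491] op 0.047 F [ 0.43  0.09 -0.26]
 delta tool [-0.0109  0.0038 -0.1107]
 rot tool deg [-0.04  1.04  0.81]
```

View pics/w1.png

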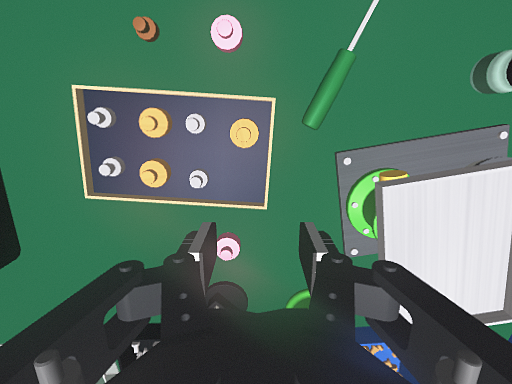

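```bash
python3 - <<'E'
from h import *
p=ctrl.camera_params('wrist'); im=cv2.imread('pics/w1.png')
cv2.imwrite('pics/w1c.png',cv2.resize(im[75:215,65:285],None,fx=3.6,fy=3.6,interpolation=cv2.INTER_CUBIC))
# reproject top estimates
for n,X in dict(L1=(.4695,-.1837,.042),L2=(.5246,-.3048,.042),L3=(.4577,-.2988,.042),s1=(.5325,-.2462,.036),s2=(.4589,-.2471,.036),s3=(.5183,-.3637,.036),s4=(.4533,-.367,.036)).items(): 
    u=proj(p,X); print(n,u.round(1),((u-[65,75])*3.6).round())
E
```

```text
L1 [249.8 132.6] [665. 207.]
L2 [155.3 175.1] [325. 360.]
L3 [155.1 121.6] [324. 168.]
s1 [202.1 180.4] [493. 380.]
s2 [198.7 122.8] [481. 172.]
s3 [111.6 168.7] [168. 337.]
s4 [101.8 117.1] [132. 152.]
```

View pics/w1c.png

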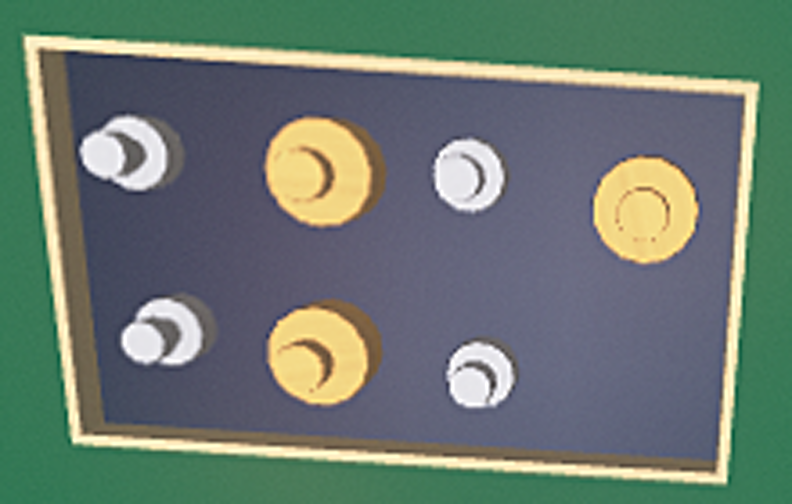

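```bash
python3 - <<'E'
from h import *
p=ctrl.camera_params('wrist')
for n,c,z in [('L1',(641,211),.04),('L2',(299,362),.04),('L3',(299,172),.04),('s1',(470,383),.034),('s2',(458,178),.034),('s3',(145,341),.034),('s4',(104,156),.034)]:
    print(n,atz(p,65+c[0]/3.6-.4,75+c[1]/3.6-.4,z).round(4))
for n,c,z in [('L1',(645,209),.024),('L2',(318,355),.024),('L3',(319,171),.024),('s1',(482,374),.018),('s2',(470,175),.018),('s3',(167,332),.018),('s4',(132,153),.018)]:
    print('disc',n,atz(p,65+c[0]/3.6-.4,75+c[1]/3.6-.4,z).round(4))
E
```

```text
L1 [ 0.4705 -0.1926  0.04  ]
L2 [ 0.5254 -0.3155  0.04  ]
L3 [ 0.4588 -0.3088  0.04  ]
s1 [ 0.5339 -0.2558  0.034 ]
s2 [ 0.4606 -0.2562  0.034 ]
s3 [ 0.5197 -0.3738  0.034 ]
s4 [ 0.4544 -0.3787  0.034 ]
disc L1 [ 0.4712 -0.1921  0.024 ]
disc L2 [ 0.5266 -0.3149  0.024 ]
disc L3 [ 0.4593 -0.3081  0.024 ]
disc s1 [ 0.5346 -0.2549  0.018 ]
disc s2 [ 0.4604 -0.2557  0.018 ]
disc s3 [ 0.5198 -0.3742  0.018 ]
disc s4 [ 0.4539 -0.3779  0.018 ]
```

```bash
python3 - <<'E'
from h import *
go(.5,-.277,.245,90)
p=ctrl.camera_params('wrist'); im=save('wrist','w2.png')
print(p['eye'], ctrl.camera_params('wrist')['eye'])
cv2.imwrite('pics/w2c.png',cv2.resize(im[75:215,65:285],None,fx=3.6,fy=3.6,interpolation=cv2.INTER_CUBIC)[:,:,::-1])
import pickle; pickle.dump(p,open('p2.pkl','wb'))
E
```

```text
t 2.98 pos [ 0.5101 -0.1724  0.2487] op 0.0468 F [-3.41 -4.18  0.15]
 delta tool [-0.0116  0.004  -0.1045]
 rot tool deg [0.27 0.77 0.83]
[ 0.44083073 -0.17298413  0.37682357] [ 0.44009145 -0.16992865  0.37673704]
```

View pics/w2c.png

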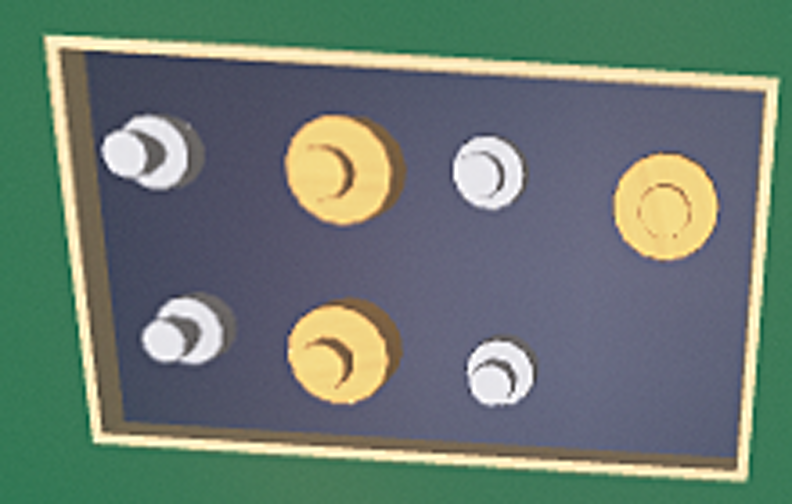

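```bash
python3 - <<'E'
from h import *
import pickle
p=pickle.load(open('p2.pkl','rb'))
for n,c,z in [('L1',(664,210),.04),('L2',(321,361),.04),('L3',(319,172),.04),('s1',(492,382),.034),('s2',(479,176),.034),('s3',(165,340),.034),('s4',(125,154),.034)]:
    print(n,atz(p,65+c[0]/3.6-.4,75+c[1]/3.6-.4,z).round(4))
E
```

```text
L1 [ 0.4701 -0.1847  0.04  ]
L2 [ 0.5249 -0.3076  0.04  ]
L3 [ 0.4588 -0.302   0.04  ]
s1 [ 0.5334 -0.2477  0.034 ]
s2 [ 0.4598 -0.2489  0.034 ]
s3 [ 0.5193 -0.3664  0.034 ]
s4 [ 0.4537 -0.3712  0.034 ]
```

>>> servo_tool(delta_pos=[[0.005,0.02,-0.05],[0.005,0.04,-0.05],[0.002,0.05,-0.025]], dr=[[0,0.6,0.8],[0,0,0],[0,0,0]], grip=[0.55,0.55,0.55])

```text
t: 3.4
tool_pos: [0.5267, -0.2976, 0.1437]
tool_rot: [-1.578, -0.012, -0.005]
contact_force: [0.2, -0.0, 0.1]
opening: 0.0469
```

>>> servo_tool(delta_pos=[[0,0,0],[0,0,0]], dr=[[0,0,0],[0,0,0]], grip=[0.55,0.55])

```text
t: 3.65
tool_pos: [0.5247, -0.2963, 0.1403]
tool_rot: [-1.573, -0.006, -0.001]
contact_force: [-0.1, -0.3, 0.3]
opening: 0.0467
```

```bash
python3 - <<'E'
from h import *
go(.525,-.306,.042,90)
p=ctrl.camera_params('wrist'); im=save('wrist','w3.png')
u=proj(p,(.525,-.306,.036)); print(u)
E
```

```text
t 3.65 pos [ 0.5247 -0.2963  0.1403] op 0.0467 F [-0.11 -0.34  0.34]
 delta tool [-0.0002  0.0983 -0.0095]
 rot tool deg [0.1  0.15 0.26]
[247.36929778 189.78513263]
```

View pics/w3.png

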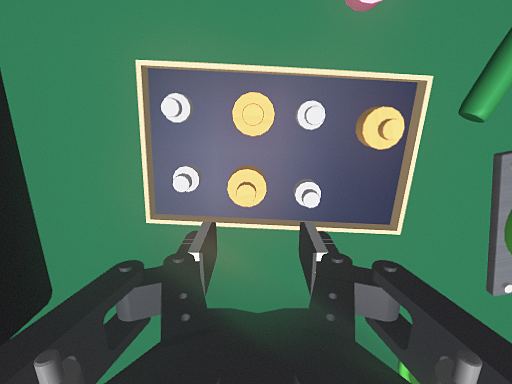

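>>> servo_tool(delta_pos=[[0,0.04,-0.01],[0,0.04,0],[0,0.012,0],[0,0,0]], dr=[[0,0,0],[0,0,0],[0,0,0],[0,0,0]], grip=[0.55,0.55,0.55,0.55])

```text
t: 4.2
tool_pos: [0.5318, -0.3061, 0.0579]
tool_rot: [-1.583, -0.022, -0.008]
contact_force: [-0.2, -0.1, -0.0]
opening: 0.047
```

```bash
python3 - <<'E'
from h import *
go(.525,-.306,.041,90)
im=save('wrist','w4.png')
E
```

```text
t 4.2 pos [ 0.5318 -0.3061  0.0579] op 0.047 F [-0.22 -0.09 -0.02]
 delta tool [-0.0071  0.0168  0.0004]
 rot tool deg [0.68 0.5  1.07]
```

View pics/w4.png

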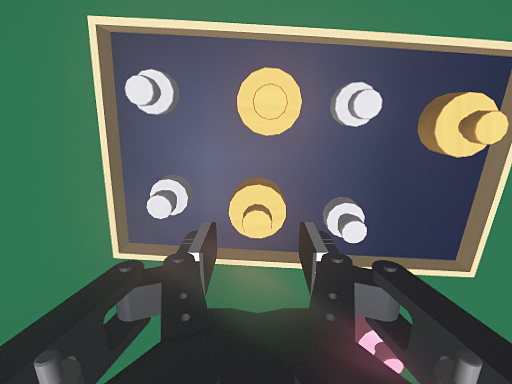

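>>> servo_tool(delta_pos=[[-0.007,0.01,0],[0,0.003,0],[0,0,0]], dr=[[0.6,0.5,1.0],[0,0,0],[0,0,0]], grip=[0.55,0.55,0.55])

```text
t: 4.62
tool_pos: [0.527, -0.3079, 0.0489]
tool_rot: [-1.576, -0.005, -0.005]
contact_force: [0.0, -1.0, 0.4]
opening: 0.047
```

```bash
python3 - <<'E'
from h import *
go(.525,-.306,.041,90)
E
```

```text
t 4.62 pos [ 0.527  -0.3079  0.0489] op 0.047 F [ 0.03 -1.03  0.37]
 delta tool [-0.0021  0.0079  0.0019]
 rot tool deg [ 0.3  -0.01  0.35]
```

>>> servo_tool(delta_pos=[[-0.002,0.009,0.002],[0,0,0],[0,0,0],[0,0,0],[0,0,0]], dr=[[0.3,0,0.3],[0,0,0],[0,0,0],[0,0,0],[0,0,0]], grip=[0.5,0.1,0.0,0.0,0.0])

```text
t: 5.25
tool_pos: [0.5253, -0.3063, 0.0399]
tool_rot: [-1.571, -0.001, -0.001]
contact_force: [-0.6, -0.3, -0.4]
opening: 0.016
```

```bash
python3 - <<'E'
from h import *
go(.525,-.306,.041,90)
im=save('wrist','w5.png')
E
```

```text
t 5.25 pos [ 0.5253 -0.3063  0.0399] op 0.016 F [-0.59 -0.27 -0.39]
 delta tool [-0.0003 -0.0011  0.0003]
 rot tool deg [ 0.03 -0.03  0.08]
```

View pics/w5.png

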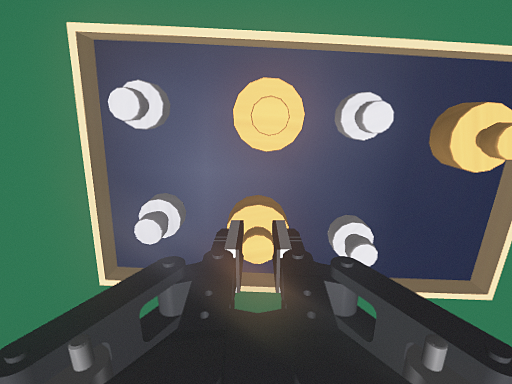

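>>> servo_tool(delta_pos=[[0,-0.04,0],[0,-0.06,0.01],[0.01,-0.06,0.04],[0.015,-0.035,0.06],[0.015,0,0.06]], dr=[[0,0,0],[0,0,0],[0,0,0],[0,0,0],[0,0,0]], grip=[0,0,0,0,0])

```text
t: 5.92
tool_pos: [0.5613, -0.1468, 0.2257]
tool_rot: [-1.565, 0.009, -0.004]
contact_force: [0.9, 0.8, -1.9]
opening: 0.0161
```

>>> servo_tool(delta_pos=[[0.015,0,0.06],[0.015,0,0.05],[0.01,0,0.03],[0,0,0],[0,0,0]], dr=[[0,0,0],[0,0,0],[0,0,0],[0,0,0],[0,0,0]], grip=[0,0,0,0,0])

```text
t: 6.55
tool_pos: [0.6016, 0.0012, 0.2243]
tool_rot: [-1.565, 0.006, 0.003]
contact_force: [-0.1, -0.4, -2.4]
opening: 0.0165
```

```bash
python3 - <<'E'
from h import *
go(.608,.02,.193,90)
save('wrist','w6.png'); save('scene','s6.png')
E
```

```text
t 6.55 pos [0.6016 0.0012 0.2243] op 0.0165 F [-0.11 -0.36 -2.36]
 delta tool [0.0065 0.0314 0.0186]
 rot tool deg [-0.35 -0.14 -0.33]
```

View pics/w6.png

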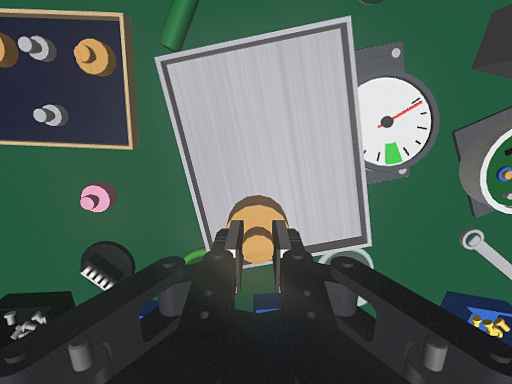

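View pics/s6.png

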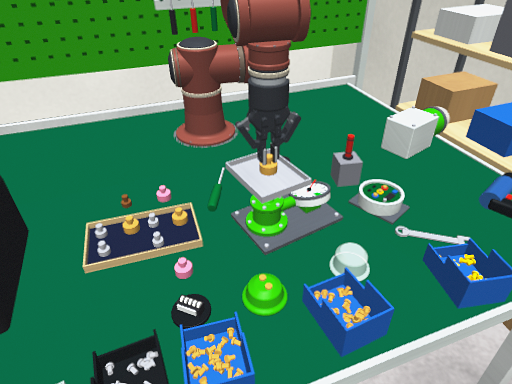

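>>> servo_tool(delta_pos=[[0.005,0.015,0.018],[0.001,0.012,0],[0,0.01,0],[0,0.003,0],[0,0,0]], dr=[[-0.3,-0.1,-0.3],[0,0,0],[0,0,0],[0,0,0],[0,0,0]], grip=[0,0,0,0,0])

```text
t: 7.28
tool_pos: [0.6077, 0.0178, 0.1814]
tool_rot: [-1.57, 0.004, -0.004]
contact_force: [-0.2, 0.2, 0.1]
opening: 0.0165
```

```bash
python3 - <<'E'
from h import *
go(.608,.02,.182,90)
E
```

```text
t 7.28 pos [0.6077 0.0178 0.1814] op 0.0165 F [-0.23  0.19  0.15]
 delta tool [ 0.0002 -0.0006  0.0022]
 rot tool deg [-0.06 -0.32 -0.01]
```

>>> servo_tool(delta_pos=[[0,0,0],[0,0,0],[0,-0.02,0],[-0.01,-0.05,0],[0,0,0]], dr=[[0,0,0],[0,0,0],[0,0,0],[0,0,0],[0,0,0]], grip=[0.35,0.45,0.5,0.5,0.5])

```text
t: 7.9
tool_pos: [0.599, 0.0172, 0.2593]
tool_rot: [-1.571, 0.0, -0.009]
contact_force: [0.2, -1.0, 0.6]
opening: 0.0424
```

```bash
cat >> h.py <<'E'
E
python3 - <<'E'
from h import *
go(.458,-.301,.23,90)
im=save('wrist','w7.png'); im=save('top','t7.png')
E
```

```text
t 7.9 pos [0.599  0.0172 0.2593] op 0.0424 F [ 0.21 -0.96  0.57]
 delta tool [-0.1393  0.0285 -0.319 ]
 rot tool deg [ 0.   -0.34  0.33]
```

View pics/w7.png

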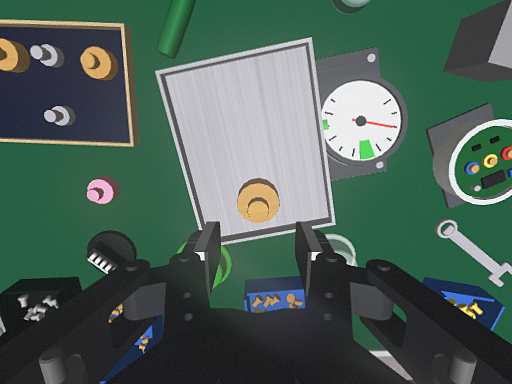

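View pics/t7.png

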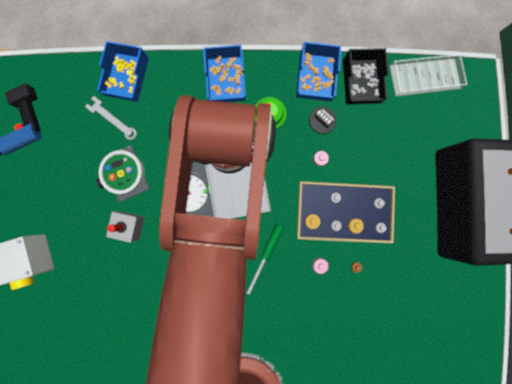

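>>> servo_tool(delta_pos=[[-0.03,0,-0.05],[-0.03,0,-0.05],[-0.03,0.03,-0.05],[-0.02,0.05,-0.03],[0,0,0]], dr=[[0,-0.3,0.3],[0,0,0],[0,0,0],[0,0,0],[0,0,0]], grip=[0.55,0.55,0.55,0.55,0.55])

```text
t: 8.62
tool_pos: [0.4832, -0.1625, 0.1703]
tool_rot: [-1.568, 0.01, 0.013]
contact_force: [0.1, 0.7, 0.1]
opening: 0.0471
```

```bash
python3 - <<'E'
from h import *
go(.470,-.184,.041,90)
p=ctrl.camera_params('wrist'); im=save('wrist','w8.png'); print(proj(p,(.47,-.184,.04)))
E
```

```text
t 8.62 pos [ 0.4832 -0.1625  0.1703] op 0.0471 F [0.14 0.72 0.13]
 delta tool [-0.0114  0.1294 -0.0218]
 rot tool deg [-0.15  0.11 -0.81]
[235.7196229  171.59651968]
```

View pics/w8.png

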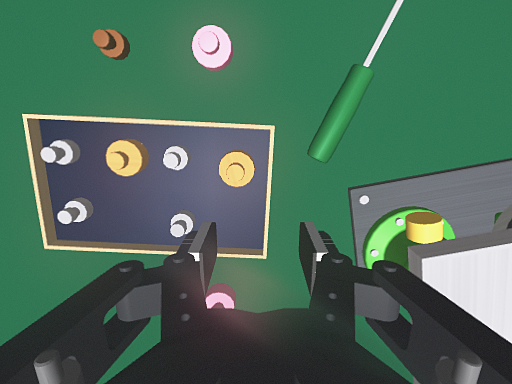

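>>> servo_tool(delta_pos=[[-0.012,0.04,-0.02],[-0.003,0.04,0],[-0.002,0.03,0],[0,0.01,0],[0,0,0]], dr=[[0,0,-0.6],[0,0,0.4],[0,0,0.4],[0,0,0],[0,0,0]], grip=[0.55,0.55,0.55,0.55,0.55])

```text
t: 9.3
tool_pos: [0.4775, -0.1832, 0.0598]
tool_rot: [-1.577, -0.009, 0.005]
contact_force: [0.3, -0.2, -0.1]
opening: 0.047
```

```bash
python3 - <<'E'
from h import *
go(.470,-.184,.040,90)
E
```

```text
t 9.3 pos [ 0.4775 -0.1832  0.0598] op 0.047 F [ 0.29 -0.2  -0.06]
 delta tool [-0.0075  0.0197 -0.0006]
 rot tool deg [0.34 0.51 0.14]
```

>>> servo_tool(delta_pos=[[-0.008,0.014,0],[-0.001,0.008,0],[0,0,0]], dr=[[0.3,0.5,0.2],[0,0,0],[0,0,0]], grip=[0.55,0.5,0.5])

```text
t: 9.68
tool_pos: [0.4705, -0.1842, 0.0398]
tool_rot: [-1.574, -0.004, -0.003]
contact_force: [0.2, 0.0, -0.1]
opening: 0.0427
```

```bash
python3 - <<'E'
from h import *
go(.470,-.184,.040,90)
E
```

```text
t 9.68 pos [ 0.4705 -0.1842  0.0398] op 0.0427 F [ 0.24  0.01 -0.12]
 delta tool [-0.0005 -0.0002  0.0002]
 rot tool deg [0.18 0.03 0.23]
```

Close, lift, carry to B (.520,.003).

>>> servo_tool(delta_pos=[[0,0,0],[0,0,0],[0,0,0],[0,0,0]], dr=[[0,0,0],[0,0,0],[0,0,0],[0,0,0]], grip=[0.1,0.0,0.0,0.0])

```text
t: 10.18
tool_pos: [0.4708, -0.1844, 0.0404]
tool_rot: [-1.574, -0.004, -0.004]
contact_force: [0.4, -0.8, -1.0]
opening: 0.0164
```

>>> servo_tool(delta_pos=[[0,-0.06,0],[0,-0.06,0],[0,-0.06,0.03],[0.02,-0.02,0.06],[0.02,0,0.06]], dr=[[0,0,0],[0,0,0],[0,0,0],[0,0,0],[0,0,0]], grip=[0,0,0,0,0])

```text
t: 10.8
tool_pos: [0.5084, -0.039, 0.2393]
tool_rot: [-1.571, 0.004, -0.01]
contact_force: [1.1, -0.4, -1.6]
opening: 0.0164
```

>>> servo_tool(delta_pos=[[0.01,0,0.04],[0,0,0],[0,0,0]], dr=[[0,0,0],[0,0,0],[0,0,0]], grip=[0,0,0])

```text
t: 11.18
tool_pos: [0.5192, 0.0055, 0.2396]
tool_rot: [-1.571, -0.002, -0.005]
contact_force: [0.6, 0.6, -1.8]
opening: 0.0165
```

```bash
python3 - <<'E'
from h import *
go(.520,.003,.175,90)
save('wrist','w9.png')
E
```

```text
t 11.18 pos [0.5192 0.0055 0.2396] op 0.0165 F [ 0.56  0.57 -1.77]
 delta tool [ 0.0006  0.0646 -0.0024]
 rot tool deg [ 0.02 -0.13  0.25]
```

View pics/w9.png

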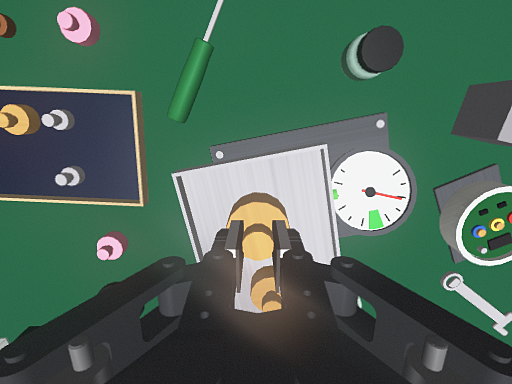

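>>> servo_tool(delta_pos=[[0,0.03,-0.002],[0,0.025,0],[-0.001,0.01,0],[0,0,0]], dr=[[0,0,0.2],[0,0,0],[0,0,0],[0,0,0]], grip=[0,0,0,0])

```text
t: 11.72
tool_pos: [0.5183, -0.0009, 0.1738]
tool_rot: [-1.571, 0.006, -0.01]
contact_force: [-1.0, 0.1, -0.3]
opening: 0.0163
```

```bash
python3 - <<'E'
from h import *
go(.520,.003,.171,90)
E
```

```text
t 11.72 pos [ 0.5183 -0.0009  0.1738] op 0.0163 F [-1.04  0.09 -0.26]
 delta tool [0.0016 0.0028 0.004 ]
 rot tool deg [ 0.01 -0.56  0.15]
```

>>> servo_tool(delta_pos=[[0,0.002,0],[0,0,0],[0,0,0],[0,-0.03,0],[0,-0.05,0]], dr=[[0,0,0],[0,0,0],[0,0,0],[0,0,0],[0,0,0]], grip=[0,0.35,0.45,0.5,0.5])

```text
t: 12.35
tool_pos: [0.5172, -0.0014, 0.2526]
tool_rot: [-1.571, 0.009, -0.008]
contact_force: [-0.4, -0.0, -0.1]
opening: 0.0427
```

>>> servo_tool(delta_pos=[[-0.01,0,-0.06],[-0.01,0,-0.06],[0,0,-0.05]], dr=[[0,-0.5,0],[0,0,0],[0,0,0]], grip=[0.5,0.5,0.5])

```text
t: 12.72
tool_pos: [0.5005, -0.1731, 0.2623]
tool_rot: [-1.576, -0.018, -0.006]
contact_force: [0.2, -0.5, 0.1]
opening: 0.0427
```

>>> servo_tool(delta_pos=[[0,0,-0.01],[0,0,0]], dr=[[0,0,0],[0,0,0]], grip=[0.5,0.5])

```text
t: 12.98
tool_pos: [0.5006, -0.1859, 0.2635]
tool_rot: [-1.577, -0.016, -0.011]
contact_force: [-0.6, 0.3, -0.9]
opening: 0.0426
```

```bash
cat >> h.py <<'E'
def dial(cam,fn,roi=None):
    """needle reading; needs pan pose"""
    p=ctrl.camera_params(cam); im=save(cam,fn)
    yaw=np.radians(10.5); ex=np.array([np.cos(yaw),np.sin(yaw),0]); ey=np.array([-np.sin(yaw),np.cos(yaw),0])
    # dial plane leaning 15deg toward own -x
    c=np.radians(15); dx=ex*np.cos(c)+np.array([0,0,1])*np.sin(c)
    n=np.cross(dx,ey)
    ctr=np.array([.5412,.1380,.062])
    # rectify
    N=400; S=.06
    g=np.linspace(-S,S,N); mx=np.zeros((N,N),np.float32); my=mx.copy()
    for i,a in enumerate(g[::-1]):
        for j,b in enumerate(-g): 
            u=proj(p,ctr+dx*a+ey*b); mx[i,j]=u[0]; my[i,j]=u[1]
    r=cv2.remap(im,mx,my,cv2.INTER_CUBIC)  # up = own x, left = own y
    cv2.imwrite('pics/d_'+fn,r[:,:,::-1])
E
python3 - <<'E'
from h import *
go(.5333,-.248,.034,90)
dial('top','t10.png'); save('wrist','w10.png')
E
```

```text
t 12.97 pos [ 0.5006 -0.1859  0.2635] op 0.0426 F [-0.64  0.32 -0.87]
 delta tool [ 0.0286  0.2304 -0.0608]
 rot tool deg [0.36 0.19 0.96]
```

View pics/d_t10.png

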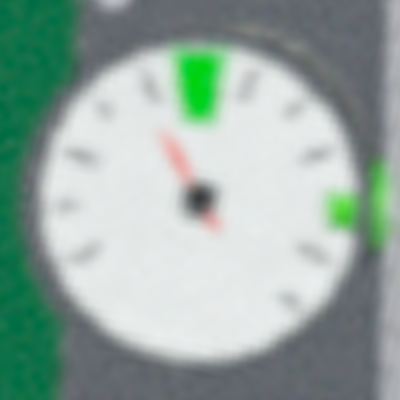

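View pics/w10.png

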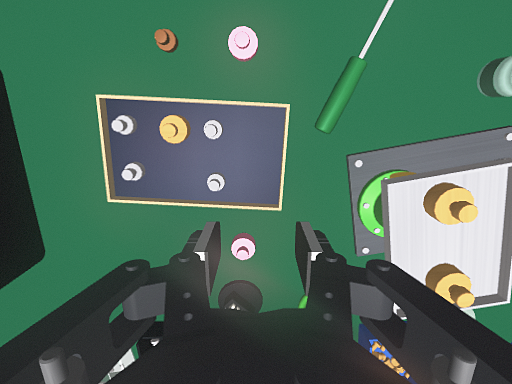

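>>> servo_tool(delta_pos=[[0.022,0.03,-0.05],[0,0.05,-0.012],[-0.005,0.05,0],[-0.003,0.04,0],[0,0,0]], dr=[[0.4,0.2,1.0],[0,0,0.4],[0,0.2,0.4],[0,0,0.3],[0,0,0]], grip=[0.5,0.5,0.5,0.5,0.5])

```text
t: 13.7
tool_pos: [0.5191, -0.2415, 0.0926]
tool_rot: [-1.571, 0.005, 0.02]
contact_force: [-1.2, -0.1, 0.7]
opening: 0.0426
```

```bash
python3 - <<'E'
from h import *
go(.533,-.247,.035,90)
p=ctrl.camera_params('wrist'); im=save('wrist','w11.png'); print(proj(p,(.533,-.247,.034)))
E
```

```text
t 13.7 pos [ 0.5191 -0.2415  0.0926] op 0.0426 F [-1.18 -0.09  0.72]
 delta tool [ 0.0147  0.0574 -0.0056]
 rot tool deg [ 0.03  0.54 -0.88]
[250.58281812 225.78419035]
```

View pics/w11.png

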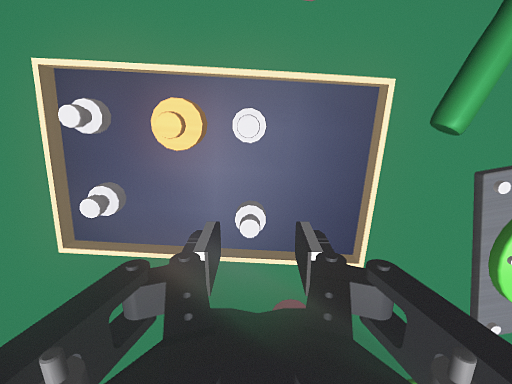

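>>> servo_tool(delta_pos=[[0.012,0.025,-0.006],[0,0.02,0],[0,0.005,0],[0,0,0]], dr=[[0,0.5,-0.6],[0,0,0],[0,0,0],[0,0,0]], grip=[0.5,0.5,0.5,0.5])

```text
t: 14.25
tool_pos: [0.5388, -0.2495, 0.0531]
tool_rot: [-1.581, -0.012, -0.006]
contact_force: [-0.1, -0.9, 0.2]
opening: 0.0431
```

```bash
python3 - <<'E'
from h import *
go(.533,-.247,.035,90)
E
```

```text
t 14.25 pos [ 0.5388 -0.2495  0.0531] op 0.0431 F [-0.08 -0.92  0.24]
 delta tool [-0.006   0.018   0.0027]
 rot tool deg [0.59 0.25 0.66]
```

>>> servo_tool(delta_pos=[[-0.006,0.014,0.003],[-0.001,0.006,0],[0,0,0]], dr=[[0.6,0.2,0.6],[0,0,0],[0,0,0]], grip=[0.5,0.5,0.5])

```text
t: 14.62
tool_pos: [0.5321, -0.2469, 0.0334]
tool_rot: [-1.571, -0.002, -0.001]
contact_force: [0.3, 0.7, -0.8]
opening: 0.043
```

```bash
python3 - <<'E'
from h import *
go(.533,-.247,.035,90)
save('wrist','w12.png')
E
```

```text
t 14.62 pos [ 0.5321 -0.2469  0.0334] op 0.043 F [ 0.34  0.73 -0.78]
 delta tool [ 0.0009 -0.0016 -0.0001]
 rot tool deg [0.02 0.04 0.13]
```

View pics/w12.png

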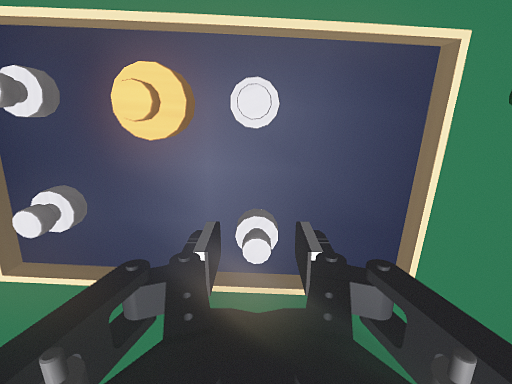

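>>> servo_tool(delta_pos=[[0,-0.0015,0],[0,0,0],[0,0,0],[0,0,0]], dr=[[0,0,0],[0,0,0],[0,0,0],[0,0,0]], grip=[0.2,0.0,0.0,0.0])

```text
t: 15.18
tool_pos: [0.5325, -0.2472, 0.0358]
tool_rot: [-1.572, -0.003, -0.002]
contact_force: [-0.5, 0.7, -0.6]
opening: 0.0142
```

>>> servo_tool(delta_pos=[[0,-0.06,0],[0,-0.06,0.03],[0,-0.06,0.05],[0.005,-0.02,0.06],[0.01,0,0.06]], dr=[[0,0,0],[0,0,0],[0,0,0],[0,0,0],[0,0,0]], grip=[0,0,0,0,0])

```text
t: 15.8
tool_pos: [0.5471, -0.0574, 0.2279]
tool_rot: [-1.569, 0.003, -0.009]
contact_force: [0.6, -0.7, -1.0]
opening: 0.0141
```

>>> servo_tool(delta_pos=[[0.01,0,0.05],[0,0,0.02],[0,0,0],[0,0,0]], dr=[[0,0,0],[0,0,0],[0,0,0],[0,0,0]], grip=[0,0,0,0])

```text
t: 16.3
tool_pos: [0.5577, 0.0179, 0.2291]
tool_rot: [-1.569, -0.003, -0.006]
contact_force: [0.3, -0.9, -0.9]
opening: 0.0147
```

```bash
python3 - <<'E'
from h import *
go(.5594,.036,.165,90)
save('wrist','w13.png')
E
```

```text
t 16.3 pos [0.5577 0.0179 0.2291] op 0.0147 F [ 0.31 -0.91 -0.88]
 delta tool [0.0013 0.0642 0.018 ]
 rot tool deg [-0.1  -0.1   0.36]
```

View pics/w13.png

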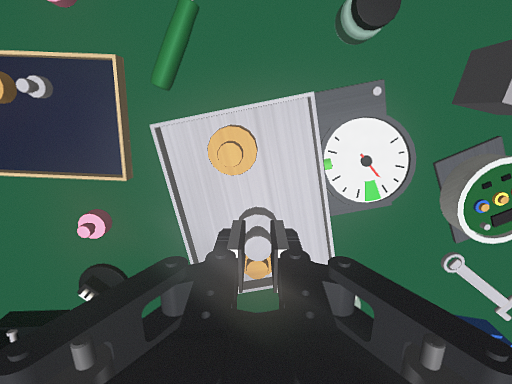

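>>> servo_tool(delta_pos=[[0.001,0.03,0.018],[0.001,0.025,0],[0,0.01,0],[0,0,0]], dr=[[0,0,0.3],[0,0,0],[0,0,0],[0,0,0]], grip=[0,0,0,0])

```text
t: 16.85
tool_pos: [0.561, 0.0316, 0.1636]
tool_rot: [-1.57, 0.005, -0.01]
contact_force: [0.6, 0.4, 0.2]
opening: 0.0141
```

```bash
python3 - <<'E'
from h import *
go(.5594,.036,.163,90)
E
```

```text
t 16.85 pos [0.561  0.0316 0.1636] op 0.0141 F [0.61 0.44 0.16]
 delta tool [-0.0016  0.0006  0.0044]
 rot tool deg [-0.06 -0.53  0.17]
```

>>> servo_tool(delta_pos=[[0,0,0],[0,0,0],[0,-0.03,0],[0,-0.05,0],[-0.01,-0.01,-0.05]], dr=[[0,0,0],[0,-0.5,0],[0,0,0],[0,0,0],[0,0,0]], grip=[0.3,0.37,0.4,0.45,0.5])

```text
t: 17.48
tool_pos: [0.552, -0.0184, 0.2599]
tool_rot: [-1.571, -0.01, -0.003]
contact_force: [0.7, -0.4, -0.1]
opening: 0.0425
```

>>> servo_tool(delta_pos=[[-0.03,0,-0.06],[-0.03,0,-0.06],[-0.02,0,-0.05],[-0.01,0,-0.02],[0,0,0]], dr=[[0,0,0],[0,0,0],[0,0,0],[0,0,0],[0,0,0]], grip=[0.5,0.5,0.5,0.5,0.5])

```text
t: 18.1
tool_pos: [0.4655, -0.2101, 0.2675]
tool_rot: [-1.578, -0.02, -0.014]
contact_force: [0.3, -0.1, -0.1]
opening: 0.0429
```

```bash
python3 - <<'E'
from h import *
go(.459,-.248,.035,90)
dial('top','t14.png');p=ctrl.camera_params('wrist'); save('wrist','w14.png');  print(proj(p,(.459,-.248,.034)))
E
```

```text
t 18.1 pos [ 0.4655 -0.2101  0.2675] op 0.0429 F [ 0.27 -0.13 -0.06]
 delta tool [-0.0118  0.2325 -0.0361]
 rot tool deg [0.43 0.21 1.27]
[230.63877951 154.82211573]
```

View pics/d_t14.png

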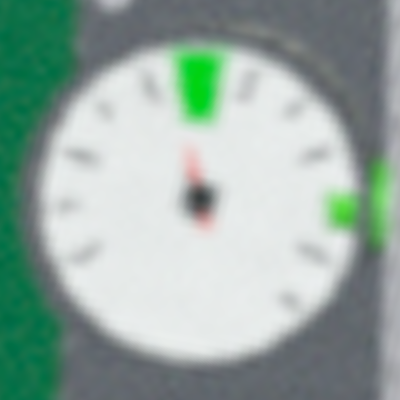

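View pics/w14.png

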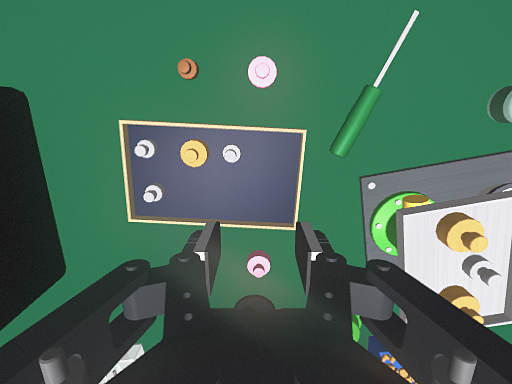

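>>> servo_tool(delta_pos=[[-0.012,0.05,-0.036],[-0.008,0.05,0],[-0.006,0.05,0],[-0.003,0.04,0],[0,0,0]], dr=[[0.4,0.2,1.2],[0.2,0,0.5],[0.2,0.2,0.5],[0,0,0.3],[0,0,0]], grip=[0.5,0.5,0.5,0.5,0.5])

```text
t: 18.82
tool_pos: [0.4426, -0.2417, 0.076]
tool_rot: [-1.566, 0.005, 0.02]
contact_force: [0.3, -0.3, -0.0]
opening: 0.0432
```

```bash
python3 - <<'E'
from h import *
go(.459,-.248,.035,90)
p=ctrl.camera_params('wrist'); save('wrist','w15.png');  print(proj(p,(.459,-.248,.034)))
E
```

```text
t 18.82 pos [ 0.4426 -0.2417  0.076 ] op 0.0432 F [ 0.3  -0.29 -0.02]
 delta tool [ 0.017   0.0407 -0.0066]
 rot tool deg [-0.25  0.53 -0.89]
[248.51728425 238.49066808]
```

View pics/w15.png

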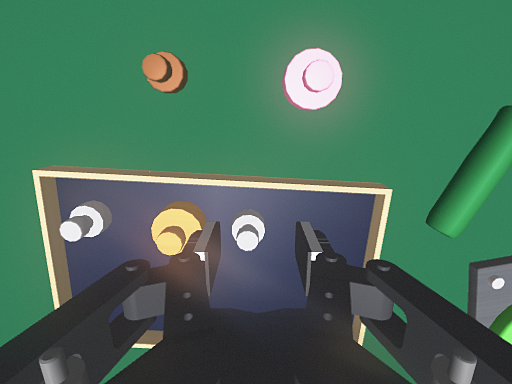

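>>> servo_tool(delta_pos=[[0.016,0.012,-0.006],[0,0.015,0],[0,0.003,0],[0,0,0]], dr=[[-0.2,0.5,-0.6],[0,0,0],[0,0,0],[0,0,0]], grip=[0.5,0.5,0.5,0.5])

```text
t: 19.38
tool_pos: [0.4659, -0.2505, 0.0555]
tool_rot: [-1.58, -0.01, -0.004]
contact_force: [-0.1, -0.1, 0.0]
opening: 0.0428
```

```bash
python3 - <<'E'
from h import *
go(.459,-.248,.035,90)
E
```

```text
t 19.38 pos [ 0.4659 -0.2505  0.0555] op 0.0428 F [-0.09 -0.09  0.04]
 delta tool [-0.0071  0.0204  0.0027]
 rot tool deg [0.54 0.23 0.52]
```

>>> servo_tool(delta_pos=[[-0.007,0.014,0.002],[-0.001,0.008,0],[0,0,0]], dr=[[0.5,0.2,0.5],[0,0,0],[0,0,0]], grip=[0.5,0.5,0.5])

```text
t: 19.75
tool_pos: [0.4573, -0.2486, 0.0326]
tool_rot: [-1.571, -0.0, -0.0]
contact_force: [0.0, -0.4, 0.0]
opening: 0.0426
```

```bash
python3 - <<'E'
from h import *
go(.459,-.248,.035,90)
E
```

```text
t 19.75 pos [ 0.4573 -0.2486  0.0326] op 0.0426 F [ 0.   -0.38  0.01]
 delta tool [ 0.0017 -0.0024  0.0006]
 rot tool deg [0.03 0.   0.02]
```

>>> servo_tool(delta_pos=[[0.002,-0.0025,0],[0,0,0],[0,0,0],[0,0,0],[0,0,0]], dr=[[0,0,0],[0,0,0],[0,0,0],[0,0,0],[0,0,0]], grip=[0.5,0.2,0.0,0.0,0.0])

```text
t: 20.38
tool_pos: [0.4597, -0.2488, 0.0357]
tool_rot: [-1.572, -0.001, -0.001]
contact_force: [0.1, -1.0, -1.2]
opening: 0.0143
```

>>> servo_tool(delta_pos=[[0,-0.06,0],[0.01,-0.06,0.02],[0.02,-0.06,0.05],[0.03,-0.02,0.06],[0.03,0,0.05]], dr=[[0,0,0],[0,0,0],[0,0,0],[0,0,0],[0,0,0]], grip=[0,0,0,0,0])

```text
t: 21.0
tool_pos: [0.5428, -0.0852, 0.2251]
tool_rot: [-1.569, 0.005, -0.008]
contact_force: [0.6, -0.3, -1.5]
opening: 0.014
```

>>> servo_tool(delta_pos=[[0.02,0,0.04],[0,0,0],[0,0,0],[0,0,0]], dr=[[0,0,0],[0,0,0],[0,0,0],[0,0,0]], grip=[0,0,0,0])

```text
t: 21.5
tool_pos: [0.5641, -0.0419, 0.2254]
tool_rot: [-1.569, 0.001, -0.005]
contact_force: [-1.1, 0.7, -1.7]
opening: 0.0139
```

```bash
python3 - <<'E'
from h import *
go(.5686,-.0132,.159,90)
save('wrist','w16.png')
E
```

```text
t 21.5 pos [ 0.5641 -0.0419  0.2254] op 0.0139 F [-1.05  0.66 -1.66]
 delta tool [0.0042 0.0664 0.0286]
 rot tool deg [-0.08 -0.22  0.13]
```

View pics/w16.png

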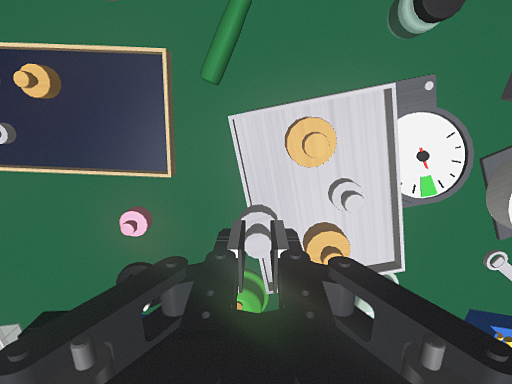

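>>> servo_tool(delta_pos=[[0.004,0.0,0.03],[0,0.035,0.003],[0,0.02,0.001],[0,0.006,0],[0,0,0]], dr=[[0,-0.2,0.1],[0,0,0],[0,0,0],[0,0,0],[0,0,0]], grip=[0,0,0,0,0])

```text
t: 22.18
tool_pos: [0.5682, -0.0118, 0.1638]
tool_rot: [-1.57, 0.005, -0.008]
contact_force: [0.3, 0.6, -0.1]
opening: 0.0143
```

```bash
python3 - <<'E'
from h import *
go(.5686,-.0132,.159,90)
E
```

```text
t 22.18 pos [ 0.5682 -0.0118  0.1638] op 0.0143 F [ 0.28  0.6  -0.14]
 delta tool [ 0.0004  0.0048 -0.0014]
 rot tool deg [-0.03 -0.47  0.14]
```

>>> servo_tool(delta_pos=[[0,0.005,-0.001],[0,0,0],[0,0,0],[0,0,0]], dr=[[0,-0.4,0],[0,0,0],[0,0,0],[0,0,0]], grip=[0,0,0.3,0.37])

```text
t: 22.68
tool_pos: [0.5701, -0.0137, 0.1619]
tool_rot: [-1.571, -0.005, -0.007]
contact_force: [-0.8, -0.3, -0.2]
opening: 0.0321
```

>>> servo_tool(delta_pos=[[0,-0.03,0],[0,-0.05,0],[-0.03,-0.03,0.05],[-0.03,0,0.06],[-0.02,0,0.06]], dr=[[0,0,0],[0,0,0],[0,0,0],[0,0,0],[0,0,0]], grip=[0.4,0.45,0.5,0.5,0.5])

```text
t: 23.3
tool_pos: [0.4928, 0.1515, 0.2753]
tool_rot: [-1.569, -0.002, -0.016]
contact_force: [1.0, 1.0, 0.1]
opening: 0.0425
```

>>> servo_tool(delta_pos=[[-0.02,0,0.06],[0,0,0.04],[0,0,0],[0,0,0]], dr=[[0,0,0],[0,0,0],[0,0,0],[0,0,0]], grip=[0.5,0.5,0.5,0.5])

```text
t: 23.8
tool_pos: [0.4719, 0.2558, 0.2777]
tool_rot: [-1.568, -0.01, -0.015]
contact_force: [1.0, -0.3, 0.6]
opening: 0.0426
```

```bash
python3 - <<'E'
from h import *
go(.4535,.3025,.2,90)
dial('wrist','w17.png'); save('top','t17.png')
p=ctrl.camera_params('wrist'); print([ (n,proj(p,X).round(1)) for n,X in dict(pt=(.4535,.3025,.145),red=(.5817,.3388,.05),yel=(.592,.3176,.05),bl=(.6011,.2959,.05)).items()])
E
```

```text
t 23.8 pos [0.4719 0.2558 0.2777] op 0.0426 F [ 1.04 -0.28  0.57]
 delta tool [-0.0198  0.0775  0.0465]
 rot tool deg [-0.17 -0.18  0.92]
[('pt', array([305.5, 161.6])), ('red', array([315.1, 235.8])), ('yel', array([300.2, 242.2])), ('bl', array([285.3, 247.9]))]
```

View pics/w17.png

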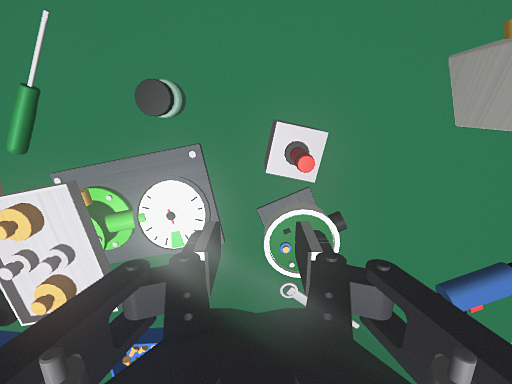

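View pics/d_w17.png

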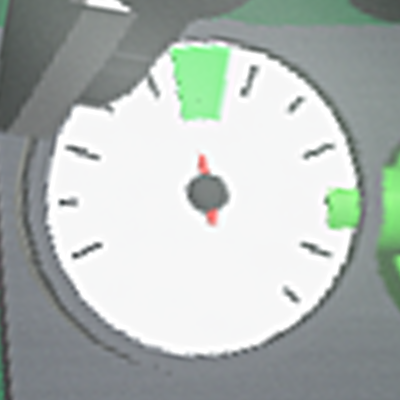

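View pics/t17.png

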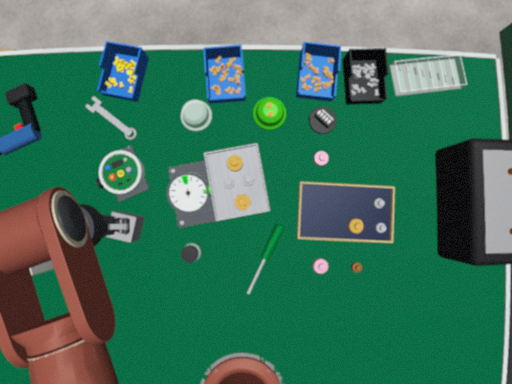

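```bash
python3 - <<'E'
from h import *
a=cv2.imread('pics/t17.png')[165:220,160:215]; b=cv2.imread('pics/w17.png')[165:265,125:225]; c=cv2.imread('pics/t14.png')[165:220,160:215]
f=lambda x:cv2.resize(x,(390,390),interpolation=cv2.INTER_CUBIC)
cv2.imwrite('pics/cmp.png',np.hstack([f(a),f(b)])); cv2.imwrite('pics/cmp2.png',np.hstack([f(c),f(a)]))
E
```

```text
(no output)
```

View pics/cmp.png

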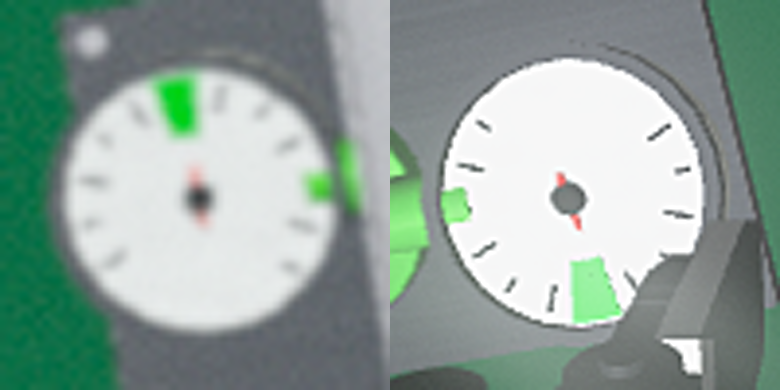

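View pics/cmp2.png

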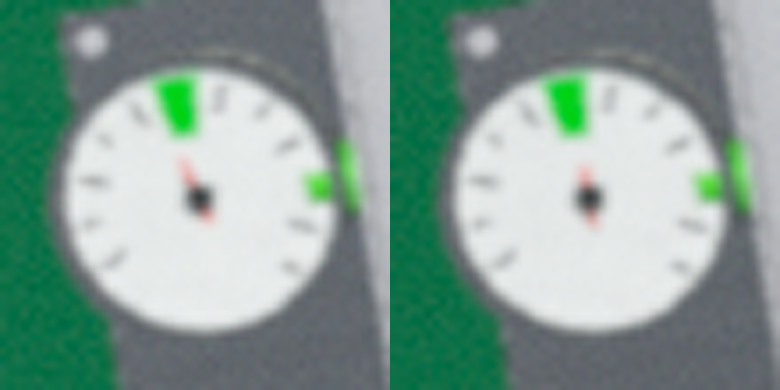

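>>> servo_tool(delta_pos=[[-0.02,0.01,0.045],[-0.004,0.04,0.003],[0,0.02,0],[0,0,0]], dr=[[0,0,0.9],[0,0,0.3],[0,0,0.2],[0,0,0]], grip=[0.5,0.5,0.5,0.5])

```text
t: 24.4
tool_pos: [0.4509, 0.3006, 0.2072]
tool_rot: [-1.567, 0.015, -0.006]
contact_force: [-0.8, -0.9, 1.0]
opening: 0.0425
```

```bash
python3 - <<'E'
from h import *
go(.4535,.3025,.118,90)
p=ctrl.camera_params('wrist'); save('wrist','w18.png');  print([ (n,proj(p,X).round(1)) for n,X in dict(pt=(.4535,.3025,.145),col=(.4535,.3025,.081),red=(.5817,.3388,.05),yel=(.592,.3176,.05),bl=(.6011,.2959,.05)).items()])
E
```

```text
t 24.4 pos [0.4509 0.3006 0.2072] op 0.0425 F [-0.85 -0.87  0.96]
 delta tool [0.0031 0.0891 0.0016]
 rot tool deg [-0.22 -0.75 -0.34]
[('pt', array([260.2, 209.3])), ('col', array([259.3, 187.1])), ('red', array([290. , 281.4])), ('yel', array([272.6, 288.9])), ('bl', array([255.1, 295.4]))]
```

View pics/w18.png

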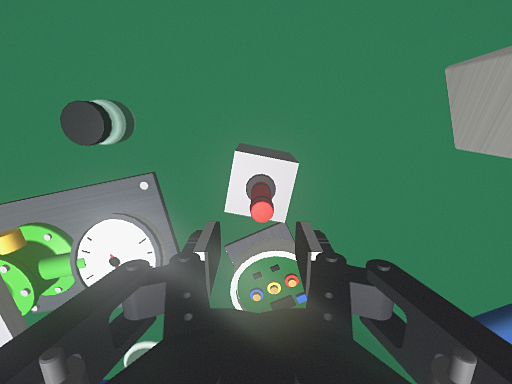

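>>> servo_tool(delta_pos=[[0.002,0.04,0.002],[-0.002,0.03,0],[-0.002,0.015,0],[0,0,0]], dr=[[-0.2,-0.7,0],[0,0.1,0.3],[0,0.1,0.2],[0,0,0]], grip=[0.5,0.5,0.5,0.5])

```text
t: 24.95
tool_pos: [0.455, 0.3032, 0.1291]
tool_rot: [-1.564, 0.007, -0.005]
contact_force: [-0.1, -1.2, -0.6]
opening: 0.0424
```

```bash
python3 - <<'E'
from h import *
go(.4545,.303,.115,90)
p=ctrl.camera_params('wrist'); save('wrist','w19.png');  print([ (n,proj(p,X).round(1)) for n,X in dict(pt=(.4545,.303,.145),).items()])
E
```

```text
t 24.95 pos [0.455  0.3032 0.1291] op 0.0424 F [-0.13 -1.2  -0.57]
 delta tool [-0.0005  0.0141 -0.0003]
 rot tool deg [-0.37 -0.46 -0.08]
[('pt', array([257.9, 259.6]))]
```

View pics/w19.png

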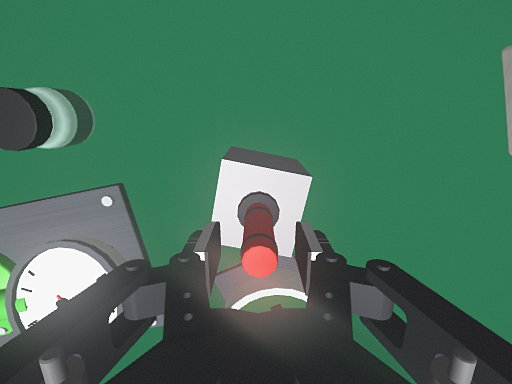

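>>> servo_tool(delta_pos=[[0,0.012,0],[0,0.002,0],[0,0,0]], dr=[[-0.3,-0.4,0],[0,0,0],[0,0,0]], grip=[0.5,0.5,0.5])

```text
t: 25.38
tool_pos: [0.4577, 0.3045, 0.1187]
tool_rot: [-1.567, -0.004, -0.005]
contact_force: [0.4, -0.4, -0.3]
opening: 0.0424
```

```bash
python3 - <<'E'
from h import *
go(.4545,.303,.115,90)
E
```

```text
t 25.38 pos [0.4577 0.3045 0.1187] op 0.0424 F [ 0.39 -0.38 -0.3 ]
 delta tool [-0.0032  0.0037 -0.0015]
 rot tool deg [-0.24 -0.03  0.32]
```

>>> servo_tool(delta_pos=[[-0.003,0.003,-0.0015],[0,0,0],[0,0,0],[0,0,0],[0,0,0]], dr=[[-0.2,0,0.3],[0,0,0],[0,0,0],[0,0,0],[0,0,0]], grip=[0.5,0.15,0,0,0], grip_force=50)

```text
t: 26.0
tool_pos: [0.4548, 0.3032, 0.1162]
tool_rot: [-1.57, -0.001, -0.001]
contact_force: [0.7, 0.2, -0.0]
opening: 0.0169
```

```bash
python3 - <<'E'
from h import *
go(.4545,.303,.115,90)
save('wrist','w20.png')
E
```

```text
t 26.0 pos [0.4548 0.3032 0.1162] op 0.0169 F [ 0.67  0.19 -0.01]
 delta tool [-0.0003  0.0012 -0.0002]
 rot tool deg [-0.05 -0.02  0.06]
```

>>> servo_tool(delta_pos=[[0,-0.02,0],[0,-0.025,0],[0,-0.025,0],[0,-0.025,0],[0,0,0]], dr=[[0,0,0],[0,0,0],[0,0,0],[0,0,0],[0,0,0]], grip=[0,0,0,0,0])

```text
t: 26.68
tool_pos: [0.4552, 0.3033, 0.2191]
tool_rot: [-1.568, -0.003, -0.003]
contact_force: [0.5, 0.3, -0.9]
opening: 0.0165
```

```bash
python3 - <<'E'
from h import *
go(.582,.339,.172,90)
save('wrist','w21.png')
E
```

```text
t 26.68 pos [0.4552 0.3033 0.2191] op 0.0165 F [ 0.48  0.34 -0.86]
 delta tool [0.1266 0.0477 0.0356]
 rot tool deg [-0.13 -0.02  0.22]
```

View pics/w21.png

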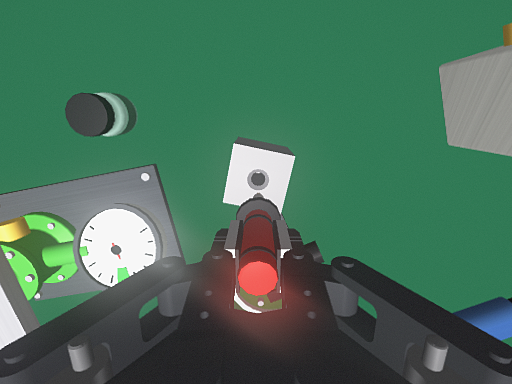

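```bash
python3 - <<'E'
from h import *
p=ctrl.camera_params('wrist'); print('hole',atz(p,258,179.5,.075), 'pred tip-aligned', proj(p,(.4545,.303,.075)))
p=ctrl.camera_params('scene'); im=save('scene','s21.png'); a=im[165:225,340:420]; cv2.imwrite('pics/s21c.png',cv2.resize(a,None,fx=8,fy=8,interpolation=cv2.INTER_CUBIC)[:,:,::-1])
for X in [(.5817,.3395,.05),(.592,.318,.05),(.6011,.2965,.05)]: print(((proj(p,X)-[340,165])*8+3.5).round())
E
```

```text
hole [0.45422204 0.30323411 0.075     ] pred tip-aligned [257.7745035  179.76022808]
[350. 162.]
[314. 193.]
[274. 223.]
```

View pics/s21c.png

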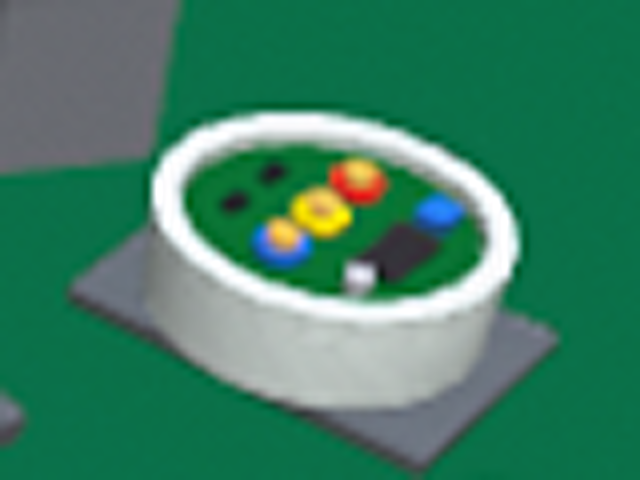

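```bash
python3 - <<'E'
from h import *
p=ctrl.camera_params('scene')
for c in [(362,170),(322,205),(285,235)]: print(atz(p,340+(c[0]-3.5)/8,165+(c[1]-3.5)/8,.05).round(4))
E
```

```text
[0.5869 0.3406 0.05  ]
[0.5986 0.3165 0.05  ]
[0.608  0.2957 0.05  ]
```

>>> servo_tool(delta_pos=[[0.03,0,0.01],[0.04,0.01,0.012],[0.04,0.015,0.01],[0.012,0.01,0.004],[0,0,0]], dr=[[0,0,0],[0,0,0],[0,0,0],[0,0,0],[0,0,0]], grip=[0,0,0,0,0])

```text
t: 27.4
tool_pos: [0.5747, 0.3377, 0.1699]
tool_rot: [-1.577, 0.011, 0.011]
contact_force: [-0.6, -0.2, -0.1]
opening: 0.0171
```

```bash
python3 - <<'E'
from h import *
go(.583,.340,.149,90)
p=ctrl.camera_params('wrist'); im=save('wrist','w22.png')
print([proj(p,X).round(1) for X in [(.583,.340,.05),(.5935,.3185,.05),(.6025,.297,.05)]])
p=ctrl.camera_params('scene'); im=save('scene','s22.png'); a=im[105:225,320:420]; cv2.imwrite('pics/s22c.png',cv2.resize(a,None,fx=5,fy=5,interpolation=cv2.INTER_CUBIC)[:,:,::-1])
E
```

```text
t 27.4 pos [0.5747 0.3377 0.1699] op 0.0171 F [-0.6  -0.2  -0.07]
 delta tool [0.0086 0.0208 0.0025]
 rot tool deg [ 0.33 -0.   -0.79]
[array([261. , 195.5]), array([239. , 205.8]), array([217.4, 214.4])]
```

View pics/w22.png

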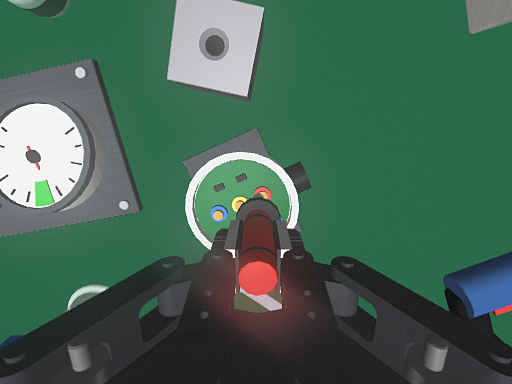

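View pics/s22c.png

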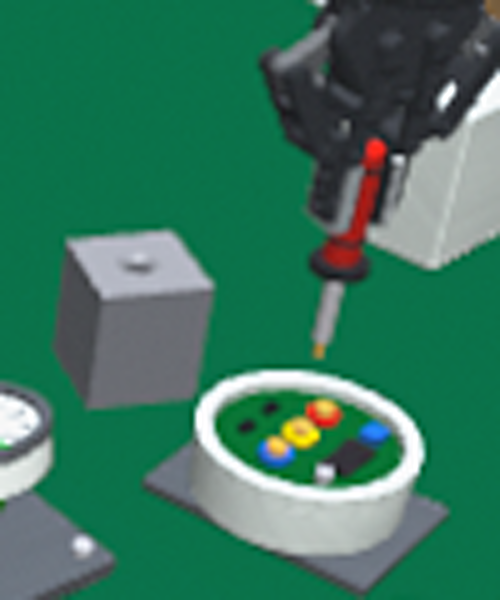

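```bash
python3 - <<'E'
from h import *
o,t,M=st(); p=ctrl.camera_params('scene')
f=lambda X:((proj(p,X)-[320,105])*5+2).round()
print('now',t.round(4), M.round(3).tolist())
org=t+M[:,1]*.0412
print('top',f(org-M[:,1]*.07),'org',f(org),'tip',f(org+M[:,1]*.054))
p=ctrl.camera_params('wrist'); print(proj(p,org+M[:,1]*.054),proj(p,org-M[:,1]*.07),p['eye'])
for c in [(262,194),(239,204.5),(218,214)]: print(atz(p,*c,.05).round(4))
E
python3 - <<'E'
import cv2
a=cv2.imread('pics/w22.png')[150:300,170:330]; cv2.imwrite('pics/w22c.png',cv2.resize(a,None,fx=5,fy=4,interpolation=cv2.INTER_CUBIC)[:600])
E
```

```text
now [0.5745 0.3378 0.1715] [[1.0, -0.012, -0.0], [0.0, -0.005, 1.0], [-0.012, -1.0, -0.005]]
top [366. 139.] org [336. 263.] tip [315. 352.]
[257.93076337 192.97009051] [258.27330941 276.59394284] [0.5085611  0.33817909 0.30150099]
[0.582  0.3412 0.05  ]
[0.5928 0.3187 0.05  ]
[0.6027 0.2976 0.05  ]
```

View pics/w22c.png

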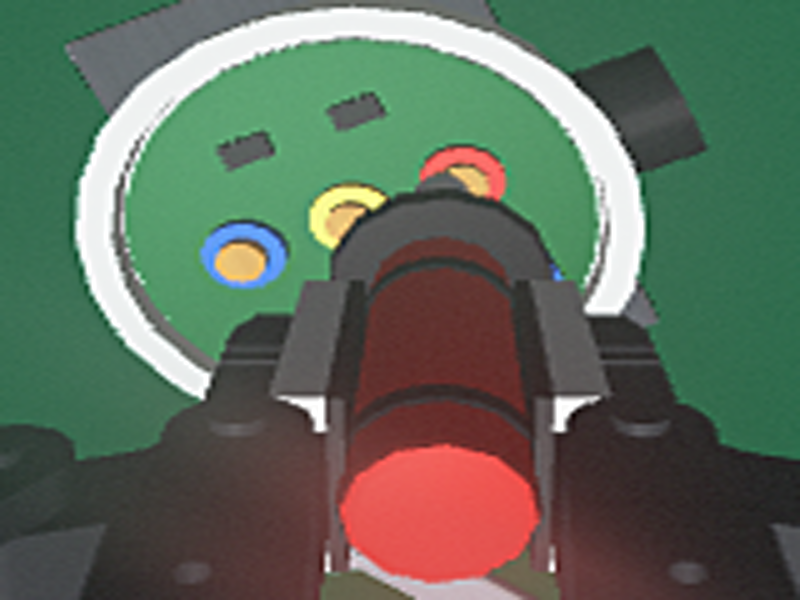

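>>> servo_tool(delta_pos=[[0.008,0.006,0.003],[0.001,0.005,0.001],[0,0,0]], dr=[[0.3,0,-0.8],[0,0,0],[0,0,0]], grip=[0,0,0])

```text
t: 27.88
tool_pos: [0.5829, 0.3421, 0.161]
tool_rot: [-1.569, -0.004, -0.003]
contact_force: [0.9, -0.9, -0.5]
opening: 0.017
```

```bash
cat >> h.py <<'E'
def tip(x,y,z):
    """delta for probe tip to reach xyz (after straightening)"""
    o,t,M=st(); tp=t+M[:,1]*.0952; print('tip',tp.round(4)); go(x,y,z+.0952,90)
E
python3 - <<'E'
from h import *
tip(.583,.341,.05)
E
```

```text
tip [0.5834 0.3423 0.0658]
t 27.88 pos [0.5829 0.3421 0.161 ] op 0.017 F [ 0.93 -0.88 -0.55]
 delta tool [-0.      0.0158 -0.0012]
 rot tool deg [-0.08  0.06  0.25]
```

>>> servo_tool(delta_pos=[[0,0.008,-0.001],[0,0.006,0],[0,0,0]], dr=[[0,0,0.2],[0,0,0],[0,0,0]], grip=[0,0,0])

```text
t: 28.25
tool_pos: [0.5828, 0.3411, 0.1464]
tool_rot: [-1.569, -0.002, 0.0]
contact_force: [-0.4, 0.7, -0.9]
opening: 0.017
```

```bash
python3 - <<'E'
from h import *
tip(.583,.341,.0475)
p=ctrl.camera_params('scene'); im=save('scene','s23.png'); a=im[105:225,320:420]; cv2.imwrite('pics/s23c.png',cv2.resize(a,None,fx=5,fy=5,interpolation=cv2.INTER_CUBIC)[:,:,::-1])
E
```

```text
tip [0.5829 0.3412 0.0512]
t 28.25 pos [0.5828 0.3411 0.1464] op 0.017 F [-0.44  0.73 -0.89]
 delta tool [ 0.0002  0.0037 -0.0001]
 rot tool deg [-0.08  0.06  0.05]
```

View pics/s23c.png

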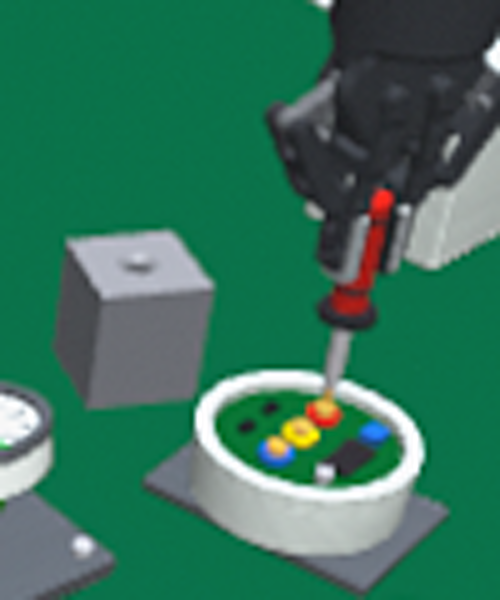

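Tip is right over the red stud. Press ~3 mm and hold.

>>> servo_tool(delta_pos=[[0,0.004,0],[0,0,0],[0,0,0],[0,0,0]], dr=[[0,0,0],[0,0,0],[0,0,0],[0,0,0]], grip=[0,0,0,0])

```text
t: 28.8
tool_pos: [0.5837, 0.3414, 0.1442]
tool_rot: [-1.568, -0.003, -0.002]
contact_force: [-0.3, -0.0, 0.8]
opening: 0.0168
```

```bash
python3 - <<'E'
from h import *
tip(.583,.341,.0475)
E
```

```text
tip [0.584  0.3417 0.049 ]
t 28.8 pos [0.5837 0.3414 0.1442] op 0.0168 F [-0.26 -0.03  0.8 ]
 delta tool [-0.0007  0.0015 -0.0004]
 rot tool deg [-0.14  0.06  0.19]
```

>>> servo_tool(delta_pos=[[0,0.003,0],[0,0.001,0],[0,0.001,0],[0,0.001,0]], dr=[[0,0,0],[0,0,0],[0,0,0],[0,0,0]], grip=[0,0,0,0])

```text
t: 29.3
tool_pos: [0.5839, 0.3416, 0.1388]
tool_rot: [-1.568, -0.004, -0.002]
contact_force: [-0.7, -0.6, 3.2]
opening: 0.0167
```

```bash
python3 - <<'E'
from h import *
tip(.593,.319,.058)
im=save('scene','s24.png'); a=im[105:225,320:420]; cv2.imwrite('pics/s24c.png',cv2.resize(a,None,fx=5,fy=5,interpolation=cv2.INTER_CUBIC)[:,:,::-1])
E
```

```text
tip [0.5843 0.3419 0.0436]
t 29.3 pos [0.5839 0.3416 0.1388] op 0.0167 F [-0.72 -0.58  3.24]
 delta tool [ 0.0091 -0.0144 -0.0226]
 rot tool deg [-0.16  0.07  0.23]
```

View pics/s24c.png

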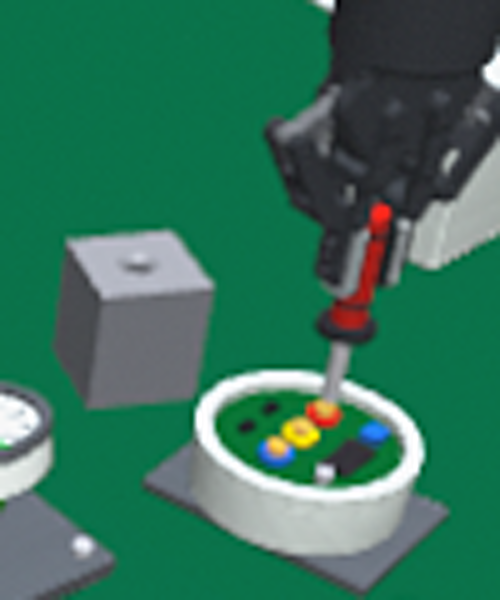

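>>> servo_tool(delta_pos=[[0,-0.003,0],[0,0,0],[0,0,0],[0,0,0]], dr=[[0,0,0],[0,0,0],[0,0,0],[0,0,0]], grip=[0,0,0,0])

```text
t: 29.85
tool_pos: [0.5838, 0.3416, 0.1417]
tool_rot: [-1.568, -0.004, -0.002]
contact_force: [-1.3, -0.5, 1.3]
opening: 0.0168
```

```bash
python3 - <<'E'
from h import *
tip(.593,.319,.058)
E
```

```text
tip [0.5842 0.3418 0.0465]
t 29.85 pos [0.5838 0.3416 0.1417] op 0.0168 F [-1.25 -0.47  1.31]
 delta tool [ 0.0092 -0.0115 -0.0226]
 rot tool deg [-0.16  0.07  0.22]
```

>>> servo_tool(delta_pos=[[0,-0.014,0],[0.005,-0.002,-0.012],[0.004,0,-0.01],[0,0,0]], dr=[[0,0,0],[0,0,0],[0,0,0],[0,0,0]], grip=[0,0,0,0])

```text
t: 30.35
tool_pos: [0.5934, 0.3175, 0.158]
tool_rot: [-1.569, -0.003, -0.002]
contact_force: [0.2, -0.5, -0.7]
opening: 0.0166
```

```bash
python3 - <<'E'
from h import *
tip(.593,.319,.0465)
im=save('scene','s25.png'); a=im[105:225,320:420]; cv2.imwrite('pics/s25c.png',cv2.resize(a,None,fx=5,fy=5,interpolation=cv2.INTER_CUBIC)[:,:,::-1]); save('wrist','w25.png')
E
```

```text
tip [0.5938 0.3177 0.0628]
t 30.35 pos [0.5934 0.3175 0.158 ] op 0.0166 F [ 0.15 -0.53 -0.66]
 delta tool [-0.0005  0.0163  0.0015]
 rot tool deg [-0.12  0.04  0.21]
```

View pics/s25c.png

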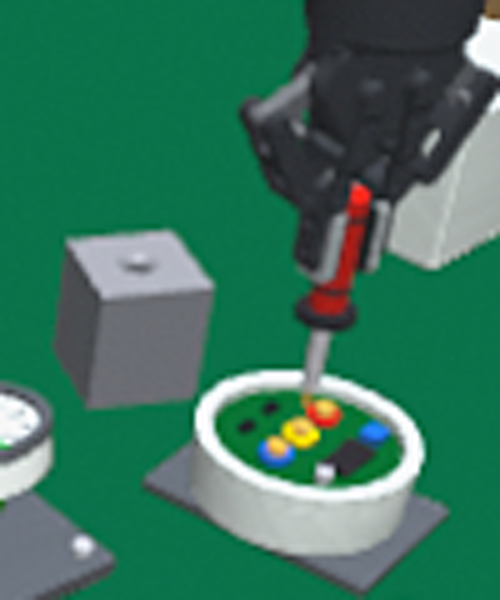

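View pics/w25.png

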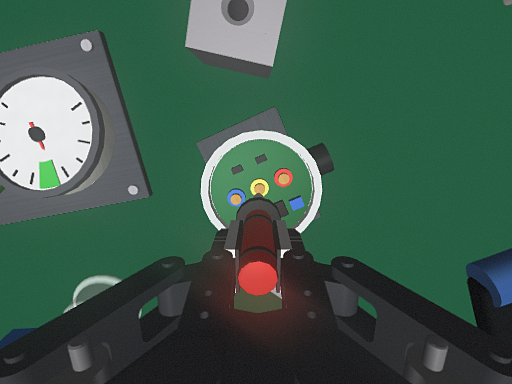

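>>> servo_tool(delta_pos=[[0,0.008,0.0015],[0,0.006,0],[0,0.003,0],[0,0,0],[0,0,0]], dr=[[0,0,0.2],[0,0,0],[0,0,0],[0,0,0],[0,0,0]], grip=[0,0,0,0,0])

```text
t: 31.08
tool_pos: [0.593, 0.3203, 0.1401]
tool_rot: [-1.569, -0.002, 0.002]
contact_force: [-0.5, -0.4, 1.8]
opening: 0.0167
```

```bash
python3 - <<'E'
from h import *
tip(.593,.319,.0465)
im=save('scene','s26.png'); a=im[105:225,320:420]; cv2.imwrite('pics/s26c.png',cv2.resize(a,None,fx=5,fy=5,interpolation=cv2.INTER_CUBIC)[:,:,::-1])
E
```

```text
tip [0.593  0.3205 0.0449]
t 31.07 pos [0.593  0.3203 0.1401] op 0.0167 F [-0.5  -0.37  1.85]
 delta tool [-0.     -0.0016 -0.0013]
 rot tool deg [-0.1   0.15 -0.01]
```

View pics/s26c.png

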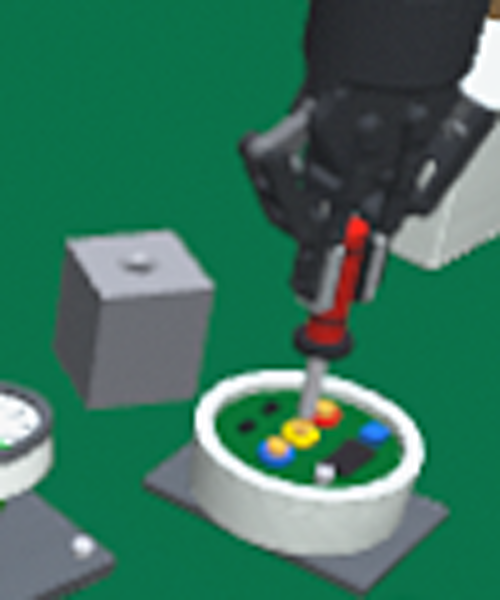

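>>> servo_tool(delta_pos=[[0,-0.002,-0.001],[0,0,0],[0,0,0]], dr=[[0,0,0],[0,0,0],[0,0,0]], grip=[0,0,0])

```text
t: 31.5
tool_pos: [0.593, 0.3197, 0.1427]
tool_rot: [-1.568, -0.002, 0.002]
contact_force: [-0.8, -0.4, 0.9]
opening: 0.0167
```

>>> servo_tool(delta_pos=[[0,-0.014,0],[0.005,-0.002,-0.012],[0.005,0,-0.01],[0,0,0]], dr=[[0,0,0],[0,0,0],[0,0,0],[0,0,0]], grip=[0,0,0,0])

```text
t: 32.0
tool_pos: [0.6037, 0.2954, 0.1589]
tool_rot: [-1.569, -0.001, 0.002]
contact_force: [0.1, -0.1, -0.6]
opening: 0.0168
```

```bash
python3 - <<'E'
from h import *
tip(.603,.297,.0465)
save('wrist','w27.png')
E
```

```text
tip [0.6036 0.2956 0.0637]
t 32.0 pos [0.6037 0.2954 0.1589] op 0.0168 F [ 0.14 -0.06 -0.56]
 delta tool [-0.0006  0.0172  0.0015]
 rot tool deg [-0.12  0.12 -0.03]
```

View pics/w27.png

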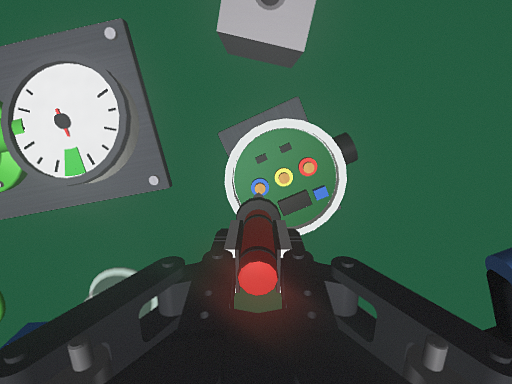

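Blue stud under the axis (260,188), needle pointing at green. Press.

>>> servo_tool(delta_pos=[[0,0.008,0.0015],[0,0.006,0],[0,0.0025,0],[0,0,0],[0,0,0]], dr=[[0,0,0],[0,0,0],[0,0,0],[0,0,0],[0,0,0]], grip=[0,0,0,0,0])

```text
t: 32.67
tool_pos: [0.6033, 0.2977, 0.1413]
tool_rot: [-1.569, -0.002, 0.003]
contact_force: [-1.0, 0.1, 2.5]
opening: 0.0168
```

```bash
python3 - <<'E'
from h import *
tip(.603,.297,.0465)
im=save('scene','s28.png'); a=im[105:225,320:420]; cv2.imwrite('pics/s28c.png',cv2.resize(a,None,fx=5,fy=5,interpolation=cv2.INTER_CUBIC)[:,:,::-1]); dial('wrist','w28.png')
E
```

```text
tip [0.6033 0.2978 0.0461]
t 32.67 pos [0.6033 0.2977 0.1413] op 0.0168 F [-0.96  0.09  2.49]
 delta tool [-0.0003 -0.0004 -0.0007]
 rot tool deg [-0.09  0.19 -0.04]
```

View pics/s28c.png

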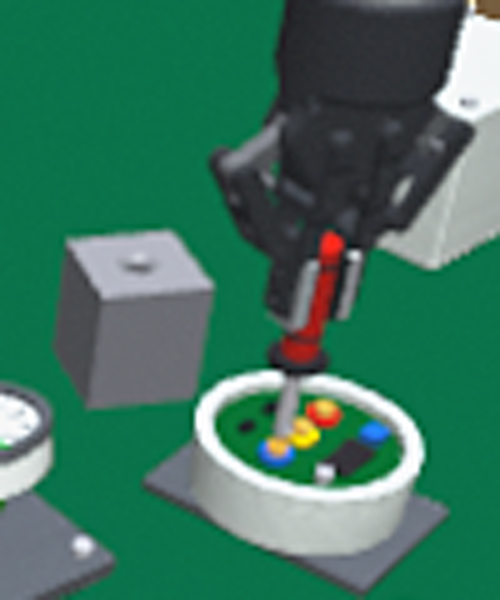

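>>> servo_tool(delta_pos=[[0,0,0],[0,0,0],[0,-0.03,0],[-0.02,-0.04,0],[-0.05,-0.015,0]], dr=[[0,0,0],[0,0,0],[0,0,0],[0,0,0],[0,0,0]], grip=[0,0,0,0,0])

```text
t: 33.4
tool_pos: [0.5327, 0.2969, 0.2251]
tool_rot: [-1.569, 0.004, 0.005]
contact_force: [-0.5, 0.8, -1.0]
opening: 0.0166
```

>>> servo_tool(delta_pos=[[-0.05,0,0.003],[-0.015,0,0.002],[0,0,0],[0,0,0]], dr=[[0,0,0],[0,0,0],[0,0,0],[0,0,0]], grip=[0,0,0,0])

```text
t: 33.9
tool_pos: [0.4654, 0.3026, 0.2262]
tool_rot: [-1.567, 0.001, 0.004]
contact_force: [0.7, -0.3, -0.9]
opening: 0.0171
```

```bash
python3 - <<'E'
from h import *
go(.4548,.3032,.18,90)
p=ctrl.camera_params('wrist'); save('wrist','w29.png'); print(proj(p,(.4548,.3032,.075)))
E
```

```text
t 33.9 pos [0.4654 0.3026 0.2262] op 0.0171 F [ 0.71 -0.33 -0.86]
 delta tool [-0.0104  0.0462  0.0005]
 rot tool deg [-0.21  0.11 -0.17]
[257.97828464 168.60913424]
```

View pics/w29.png

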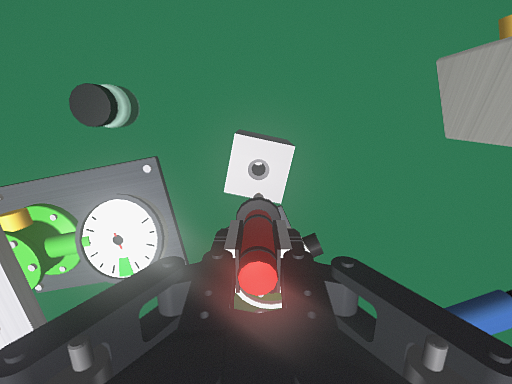

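>>> servo_tool(delta_pos=[[-0.01,0.01,0.001],[0,0.015,0],[0,0.01,0],[0,0,0]], dr=[[-0.2,0,-0.2],[0,0,0],[0,0,0.1],[0,0,0]], grip=[0,0,0,0])

```text
t: 34.45
tool_pos: [0.4556, 0.3029, 0.1865]
tool_rot: [-1.573, 0.004, 0.004]
contact_force: [0.4, -0.4, -0.6]
opening: 0.0168
```

```bash
python3 - <<'E'
from h import *
tip(.4548,.3032,.080)
E
```

```text
tip [0.4551 0.3027 0.0913]
t 34.45 pos [0.4556 0.3029 0.1865] op 0.0168 F [ 0.41 -0.36 -0.61]
 delta tool [-0.0007  0.0113  0.0004]
 rot tool deg [ 0.1   0.   -0.26]
```

Well aligned; descend slowly.

>>> servo_tool(delta_pos=[[-0.001,0.015,0],[-0.001,0.015,0],[0,0,0]], dr=[[0.1,0,0],[0,0,0],[0,0,0]], grip=[0,0,0])

```text
t: 34.83
tool_pos: [0.4533, 0.3027, 0.1541]
tool_rot: [-1.571, 0.004, 0.004]
contact_force: [-0.3, 0.5, -0.8]
opening: 0.0168
```

```bash
python3 - <<'E'
from h import *
tip(.4548,.3032,.021)
save('wrist','w30.png')
E
```

```text
tip [0.4528 0.3027 0.0589]
t 34.83 pos [0.4533 0.3027 0.1541] op 0.0168 F [-0.31  0.54 -0.84]
 delta tool [0.0017 0.0379 0.0005]
 rot tool deg [ 0.01 -0.01 -0.28]
```

View pics/w30.png

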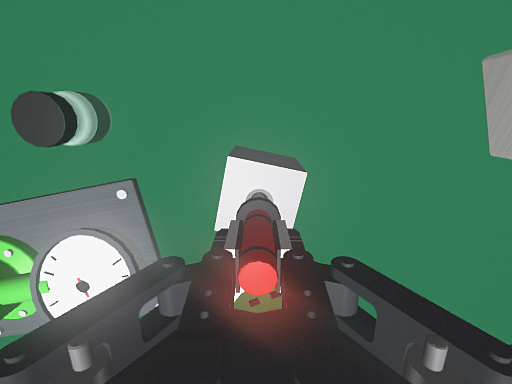

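>>> servo_tool(delta_pos=[[0.002,0.012,0.0005],[0,0.012,0],[0,0.008,0],[0,0,0]], dr=[[0,0,-0.2],[0,0,0],[0,0,0],[0,0,0]], grip=[0,0,0,0])

```text
t: 35.38
tool_pos: [0.4564, 0.3037, 0.1214]
tool_rot: [-1.57, -0.001, -0.001]
contact_force: [-0.3, -0.5, -0.4]
opening: 0.0168
```

```bash
python3 - <<'E'
from h import *
tip(.4548,.3032,.021)
E
```

```text
tip [0.4565 0.3038 0.0262]
t 35.38 pos [0.4564 0.3037 0.1214] op 0.0168 F [-0.3  -0.5  -0.39]
 delta tool [-0.0016  0.0052 -0.0005]
 rot tool deg [-0.06 -0.01  0.07]
```

>>> servo_tool(delta_pos=[[-0.0016,0.0035,0],[0,0.0015,0],[0,0,0]], dr=[[0,0,0],[0,0,0],[0,0,0]], grip=[0,0,0])

```text
t: 35.75
tool_pos: [0.4551, 0.3039, 0.1168]
tool_rot: [-1.569, -0.002, -0.002]
contact_force: [-0.3, -0.8, -0.6]
opening: 0.0164
```

```bash
python3 - <<'E'
from h import *
tip(.4548,.3032,.021)
E
```

```text
tip [0.4553 0.3041 0.0216]
t 35.75 pos [0.4551 0.3039 0.1168] op 0.0164 F [-0.3  -0.82 -0.57]
 delta tool [-0.0003  0.0006 -0.0007]
 rot tool deg [-0.09 -0.01  0.14]
```

Nearly seated (<1 mm). Release and lift.

>>> servo_tool(delta_pos=[[0,0.0006,-0.0005],[0,0,0],[0,0,0],[0,0,0]], dr=[[0,0,0],[0,0,0],[0,0,0],[0,0,0]], grip=[0,0.2,0.45,0.5], grip_force=30)

```text
t: 36.25
tool_pos: [0.4558, 0.3037, 0.1172]
tool_rot: [-1.568, -0.003, -0.003]
contact_force: [0.1, 0.4, 0.3]
opening: 0.0428
```

>>> servo_tool(delta_pos=[[0,-0.05,0],[0,-0.06,0],[0,-0.05,0],[0,0,0],[0,0,0]], dr=[[0,0,0],[0,0,0],[0,0,0],[0,0,0],[0,0,0]], grip=[0.5,0.5,0.5,0.5,0.5])

```text
t: 36.88
tool_pos: [0.4545, 0.303, 0.2811]
tool_rot: [-1.569, -0.002, -0.002]
contact_force: [-0.2, 0.4, -1.1]
opening: 0.0431
```

```bash
python3 - <<'E'
from h import *
go(.5686,-.0132,.23,90)
save('wrist','w31.png'); im=save('scene','s31.png'); a=im[125:225,320:420]; cv2.imwrite('pics/s31c.png',cv2.resize(a,None,fx=5,fy=5,interpolation=cv2.INTER_CUBIC)[:,:,::-1]);save('top','t31.png')
E
```

```text
t 36.88 pos [0.4545 0.303  0.2811] op 0.0431 F [-0.24  0.4  -1.07]
 delta tool [ 0.114   0.0509 -0.3162]
 rot tool deg [-0.09 -0.01  0.15]
```

View pics/w31.png

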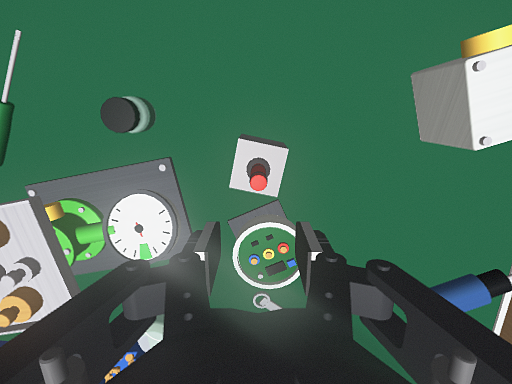

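View pics/s31.png

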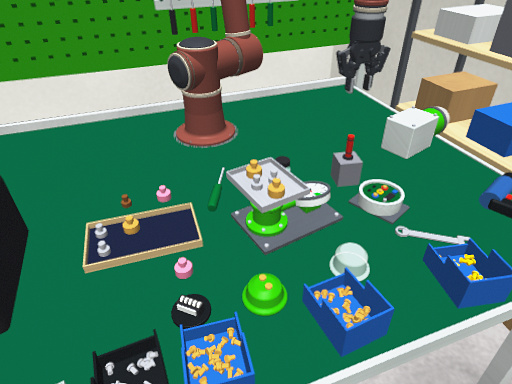

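View pics/t31.png

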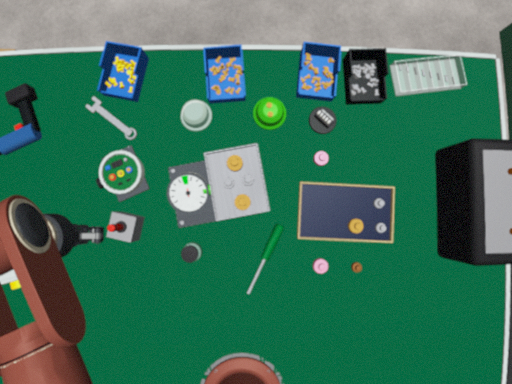

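>>> servo_tool(delta_pos=[[0.02,0,-0.06],[0.02,0,-0.06],[0.025,0,-0.06],[0.025,0.01,-0.06],[0.02,0.02,-0.05]], dr=[[0,0,0],[0,0,0],[0,0,0],[0,0,0],[0,0,0]], grip=[0.4,0.4,0.4,0.4,0.4])

```text
t: 37.65
tool_pos: [0.5615, 0.0168, 0.2437]
tool_rot: [-1.571, -0.002, 0.012]
contact_force: [0.2, 1.6, -0.6]
opening: 0.0342
```

>>> servo_tool(delta_pos=[[0,0,-0.01],[0,0,0],[0,0,0]], dr=[[0,0,0],[0,0,0],[0,0,0]], grip=[0.4,0.4,0.4])

```text
t: 38.02
tool_pos: [0.5596, 0.0049, 0.2383]
tool_rot: [-1.569, 0.009, 0.016]
contact_force: [0.1, 0.2, -0.6]
opening: 0.0341
```

```bash
python3 - <<'E'
from h import *
go(.570,-.0137,.159,90)
p=ctrl.camera_params('wrist'); save('wrist','w32.png'); print(proj(p,(.57,-.0137,.158)))
E
```

```text
t 38.02 pos [0.5596 0.0049 0.2383] op 0.0341 F [ 0.09  0.21 -0.61]
 delta tool [ 0.0116  0.079  -0.0188]
 rot tool deg [-0.12  0.27 -0.92]
[235.17032143 211.71341199]
```

View pics/w32.png

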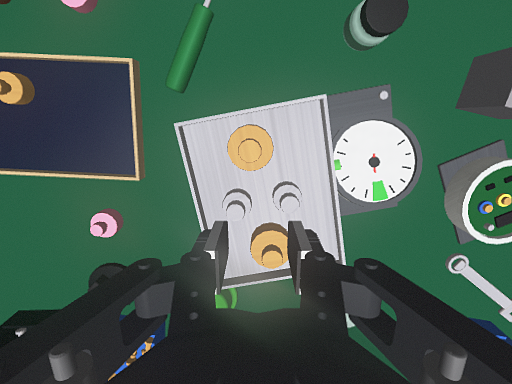

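>>> servo_tool(delta_pos=[[0.01,0.02,-0.019],[0,0.03,0],[-0.002,0.015,0],[0,0,0]], dr=[[0,0.2,-0.8],[0,0,0],[0,0,0],[0,0,0]], grip=[0.4,0.4,0.4,0.4])

```text
t: 38.58
tool_pos: [0.5687, -0.0093, 0.1751]
tool_rot: [-1.569, -0.011, 0.004]
contact_force: [-0.0, 0.5, -0.0]
opening: 0.0339
```

```bash
python3 - <<'E'
from h import *
go(.570,-.0137,.1595,90)
p=ctrl.camera_params('wrist'); save('wrist','w33.png'); print(proj(p,(.57,-.0137,.158)))
E
```

```text
t 38.58 pos [ 0.5687 -0.0093  0.1751] op 0.0339 F [-0.04  0.47 -0.03]
 delta tool [ 0.0012  0.0156 -0.0045]
 rot tool deg [-0.1   0.54  0.28]
[250.52773115 232.97787766]
```

View pics/w33.png

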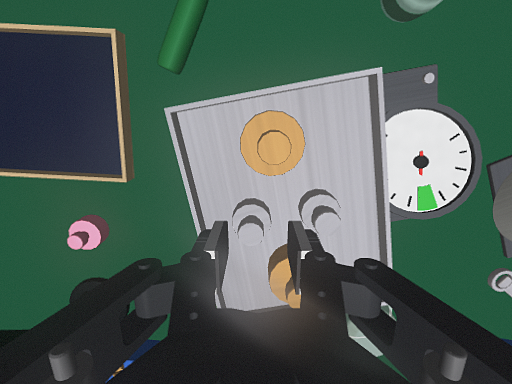

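>>> servo_tool(delta_pos=[[0.001,0,-0.004],[0,0.01,-0.0005],[0,0.005,0],[0,0,0]], dr=[[0,0.5,0.2],[0,0,0],[0,0,0],[0,0,0]], grip=[0.4,0.4,0.4,0.4])

```text
t: 39.12
tool_pos: [0.5721, -0.014, 0.1634]
tool_rot: [-1.57, -0.006, -0.006]
contact_force: [-0.5, -0.2, -0.5]
opening: 0.0341
```

```bash
python3 - <<'E'
from h import *
go(.570,-.0137,.1595,90)
E
```

```text
t 39.12 pos [ 0.5721 -0.014   0.1634] op 0.0341 F [-0.54 -0.18 -0.52]
 delta tool [-0.0021  0.0039  0.0003]
 rot tool deg [-0.04  0.03  0.44]
```

Then grip, lift, and carry to the s1 slot (.533,-.247).

>>> servo_tool(delta_pos=[[-0.002,0.003,0],[0,0,0],[0,0,0],[0,0,0],[0,0,0]], dr=[[0,0,0.4],[0,0,0],[0,0,0],[0,0,0],[0,0,0]], grip=[0.4,0.1,0.0,0.0,0.0])

```text
t: 39.75
tool_pos: [0.5701, -0.0141, 0.1605]
tool_rot: [-1.57, -0.001, -0.0]
contact_force: [0.6, -0.3, 0.4]
opening: 0.0141
```

>>> servo_tool(delta_pos=[[0,-0.03,0],[0,-0.04,0],[0,-0.015,-0.05],[-0.01,0,-0.06],[-0.01,0,-0.06]], dr=[[0,0,0],[0,0,0],[0,0,0],[0,0,0],[0,0,0]], grip=[0,0,0,0,0])

```text
t: 40.38
tool_pos: [0.5504, -0.1847, 0.2474]
tool_rot: [-1.571, -0.007, 0.007]
contact_force: [1.7, 0.1, -0.5]
opening: 0.014
```

>>> servo_tool(delta_pos=[[-0.01,0.03,-0.04],[-0.005,0.04,-0.005],[0,0.01,0],[0,0,0]], dr=[[0,0,0],[0,0,0],[0,0,0],[0,0,0]], grip=[0,0,0,0])

```text
t: 40.88
tool_pos: [0.5355, -0.236, 0.1678]
tool_rot: [-1.573, -0.005, -0.001]
contact_force: [0.1, 0.6, -0.4]
opening: 0.0142
```

```bash
python3 - <<'E'
from h import *
go(.533,-.247,.0365,90)
p=ctrl.camera_params('wrist'); save('wrist','w34.png')
E
```

```text
t 40.88 pos [ 0.5355 -0.236   0.1678] op 0.0142 F [ 0.14  0.64 -0.35]
 delta tool [-0.003   0.1314 -0.0107]
 rot tool deg [0.14 0.17 0.22]
```

View pics/w34.png

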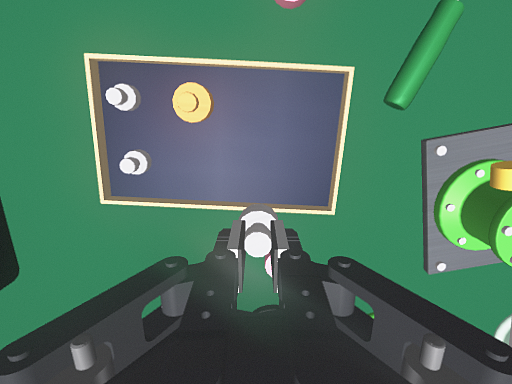

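>>> servo_tool(delta_pos=[[-0.006,0.04,-0.01],[-0.004,0.04,0],[-0.002,0.025,0],[0,0,0]], dr=[[0.2,0.2,0.3],[0.2,0.2,0.4],[0,0,0.3],[0,0,0]], grip=[0,0,0,0])

```text
t: 41.42
tool_pos: [0.5309, -0.2466, 0.0704]
tool_rot: [-1.574, -0.002, 0.001]
contact_force: [0.2, 0.7, -0.4]
opening: 0.0143
```

```bash
python3 - <<'E'
from h import *
go(.533,-.247,.0375,90)
E
```

```text
t 41.42 pos [ 0.5309 -0.2466  0.0704] op 0.0143 F [ 0.2   0.68 -0.39]
 delta tool [ 0.0021  0.0329 -0.0003]
 rot tool deg [0.21 0.1  0.02]
```

>>> servo_tool(delta_pos=[[0,0.018,0],[-0.001,0.01,0],[0,0,0]], dr=[[0.2,0,0.2],[0,0,0.2],[0,0,0]], grip=[0,0,0])

```text
t: 41.8
tool_pos: [0.5333, -0.2476, 0.0456]
tool_rot: [-1.575, -0.002, 0.003]
contact_force: [0.1, -0.4, 0.2]
opening: 0.0141
```

```bash
python3 - <<'E'
from h import *
go(.533,-.247,.0375,90)
E
```

```text
t 41.8 pos [ 0.5333 -0.2476  0.0456] op 0.0141 F [ 0.06 -0.35  0.2 ]
 delta tool [-0.0003  0.0081  0.0006]
 rot tool deg [ 0.23  0.19 -0.02]
```

>>> servo_tool(delta_pos=[[-0.001,0.0075,0],[0,0,0],[0,0,0]], dr=[[0.2,0.2,0],[0,0,0],[0,0,0]], grip=[0,0,0])

```text
t: 42.18
tool_pos: [0.533, -0.2481, 0.0388]
tool_rot: [-1.572, -0.001, -0.001]
contact_force: [-0.2, 0.7, -0.8]
opening: 0.0144
```

```bash
python3 - <<'E'
from h import *
go(.533,-.247,.0375,90)
E
```

```text
t 42.17 pos [ 0.533  -0.2481  0.0388] op 0.0144 F [-0.16  0.68 -0.84]
 delta tool [0.     0.0013 0.0011]
 rot tool deg [ 0.08 -0.03  0.07]
```

>>> servo_tool(delta_pos=[[0,0.0015,0.001],[0,0.0005,0],[0,0,0]], dr=[[0,0,0],[0,0,0],[0,0,0]], grip=[0,0,0])

```text
t: 42.55
tool_pos: [0.5332, -0.2472, 0.037]
tool_rot: [-1.573, -0.001, -0.002]
contact_force: [0.3, -0.4, -0.7]
opening: 0.0142
```

```bash
python3 - <<'E'
from h import *
go(.533,-.247,.0375,90)
E
```

```text
t 42.55 pos [ 0.5332 -0.2472  0.037 ] op 0.0142 F [ 0.31 -0.37 -0.69]
 delta tool [-0.0002 -0.0005  0.0002]
 rot tool deg [ 0.1  -0.03  0.11]
```

>>> servo_tool(delta_pos=[[0,0.001,0],[0,0,0],[0,0,0],[0,0,0],[0,-0.01,0]], dr=[[0,0,0],[0,0,0],[0,0,0],[0,0,0],[0,0,0]], grip=[0,0.25,0.4,0.45,0.45])

```text
t: 43.18
tool_pos: [0.5328, -0.247, 0.046]
tool_rot: [-1.572, -0.0, -0.001]
contact_force: [-0.0, -0.4, -0.4]
opening: 0.0387
```

>>> servo_tool(delta_pos=[[0,-0.05,0],[0,-0.06,0],[0.005,-0.06,0.03],[0.01,-0.02,0.06],[0.01,0,0.06]], dr=[[0,0,0],[0,0,0],[0,0,0],[0,0,0],[0,0,0]], grip=[0.45,0.45,0.45,0.4,0.4])

```text
t: 43.8
tool_pos: [0.5584, -0.101, 0.2419]
tool_rot: [-1.573, 0.001, -0.013]
contact_force: [-0.1, 0.0, -0.1]
opening: 0.0344
```

>>> servo_tool(delta_pos=[[0,0,0.06],[0,0,0.04],[0,0,0],[0,0,0]], dr=[[0,0,0],[0,0,0],[0,0,0],[0,0,0]], grip=[0.4,0.4,0.4,0.4])

```text
t: 44.3
tool_pos: [0.5599, 0.0052, 0.2468]
tool_rot: [-1.574, -0.009, -0.014]
contact_force: [-0.4, -0.8, -0.3]
opening: 0.0341
```

```bash
python3 - <<'E'
from h import *
go(.561,.0316,.163,90)
p=ctrl.camera_params('wrist'); save('wrist','w35.png'); print(proj(p,(.561,.0316,.161)))
E
```

```text
t 44.3 pos [0.5599 0.0052 0.2468] op 0.0341 F [-0.37 -0.78 -0.29]
 delta tool [-0.0003  0.0837  0.0267]
 rot tool deg [ 0.18 -0.18  0.86]
[289.87843781 195.92921651]
```

View pics/w35.png

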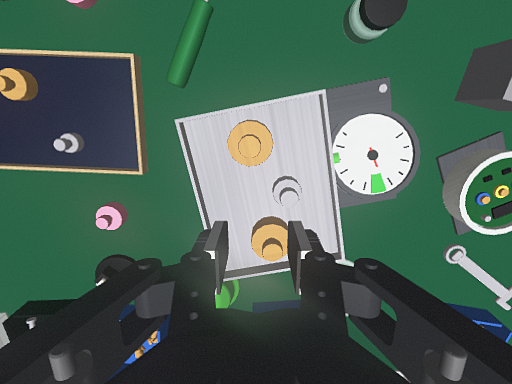

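>>> servo_tool(delta_pos=[[-0.002,0.03,0.026],[-0.003,0.03,0],[-0.002,0.012,0],[0,0,0]], dr=[[0.2,-0.1,0.8],[0,0,0.3],[0,0,0.2],[0,0,0]], grip=[0.4,0.4,0.4,0.4])

```text
t: 44.85
tool_pos: [0.5547, 0.0265, 0.1746]
tool_rot: [-1.571, 0.012, -0.003]
contact_force: [0.6, 0.5, -0.0]
opening: 0.0341
```

```bash
python3 - <<'E'
from h import *
go(.561,.0316,.163,90)
p=ctrl.camera_params('wrist'); save('wrist','w36.png'); print(proj(p,(.561,.0316,.161)))
E
```

```text
t 44.85 pos [0.5547 0.0265 0.1746] op 0.0341 F [ 0.57  0.55 -0.03]
 delta tool [0.0063 0.0116 0.0052]
 rot tool deg [ 0.01 -0.55 -0.31]
[266.93248171 243.54850054]
```

View pics/w36.png

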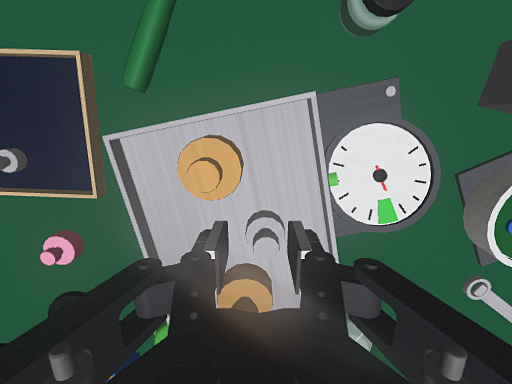

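>>> servo_tool(delta_pos=[[0.006,-0.003,0.005],[0,0,0],[0,0.008,0],[0,0.006,0],[0,0,0]], dr=[[0,-0.5,-0.2],[0,0,0],[0,0,0],[0,0,0],[0,0,0]], grip=[0.4,0.4,0.4,0.4,0.4])

```text
t: 45.52
tool_pos: [0.5638, 0.0311, 0.1672]
tool_rot: [-1.572, -0.003, -0.005]
contact_force: [0.1, -0.1, 0.3]
opening: 0.0343
```

```bash
python3 - <<'E'
from h import *
go(.561,.0316,.163,90)
E
```

```text
t 45.52 pos [0.5638 0.0311 0.1672] op 0.0343 F [ 0.05 -0.07  0.33]
 delta tool [-0.0028  0.0042  0.0005]
 rot tool deg [ 0.05 -0.06  0.31]
```

>>> servo_tool(delta_pos=[[-0.003,0.0035,0.0005],[0,0,0],[0,0,0],[0,0,0],[0,0,0]], dr=[[0,0,0.3],[0,0,0],[0,0,0],[0,0,0],[0,0,0]], grip=[0.4,0.1,0.0,0.0,0.0])

```text
t: 46.15
tool_pos: [0.5604, 0.0316, 0.1634]
tool_rot: [-1.572, 0.001, -0.0]
contact_force: [0.3, 0.2, 0.4]
opening: 0.0143
```

>>> servo_tool(delta_pos=[[0,-0.03,0],[0,-0.04,0],[0,-0.015,-0.05],[-0.015,0,-0.06],[-0.025,0,-0.06]], dr=[[0,0,0],[0,0,0],[0,0,0],[0,0,0],[0,0,0]], grip=[0,0,0,0,0])

```text
t: 46.78
tool_pos: [0.5216, -0.1366, 0.2507]
tool_rot: [-1.573, -0.005, 0.007]
contact_force: [-0.1, 0.5, -1.9]
opening: 0.0144
```

>>> servo_tool(delta_pos=[[-0.03,0,-0.06],[-0.025,0.03,-0.03],[-0.01,0.04,0],[0,0,0]], dr=[[0,0,0],[0,0,0],[0,0,0],[0,0,0]], grip=[0,0,0,0])

```text
t: 47.28
tool_pos: [0.4566, -0.2287, 0.1807]
tool_rot: [-1.575, -0.002, -0.001]
contact_force: [-0.2, -0.9, -1.3]
opening: 0.0144
```

```bash
python3 - <<'E'
from h import *
go(.459,-.248,.0375,90)
p=ctrl.camera_params('wrist'); save('wrist','w37.png')
E
```

```text
t 47.27 pos [ 0.4566 -0.2287  0.1807] op 0.0144 F [-0.24 -0.87 -1.29]
 delta tool [ 0.0021  0.1433 -0.0187]
 rot tool deg [0.24 0.05 0.11]
```

View pics/w37.png

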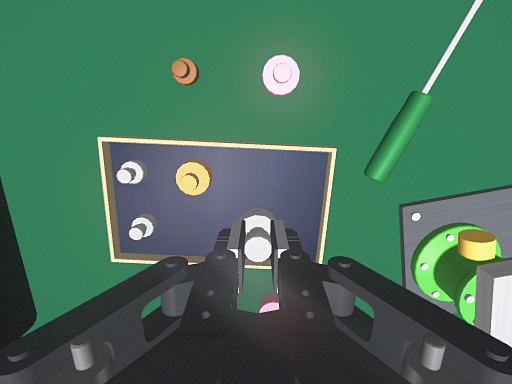

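>>> servo_tool(delta_pos=[[-0.001,0.045,-0.018],[-0.005,0.045,0],[-0.003,0.03,0],[0,0,0]], dr=[[0.2,0.1,0.3],[0.2,0.1,0.4],[0,0,0.3],[0,0,0]], grip=[0,0,0,0])

```text
t: 47.82
tool_pos: [0.4591, -0.2518, 0.0721]
tool_rot: [-1.582, -0.005, -0.001]
contact_force: [0.2, 0.6, -0.6]
opening: 0.0142
```

```bash
python3 - <<'E'
from h import *
go(.459,-.248,.0375,90)
E
```

```text
t 47.83 pos [ 0.4591 -0.2518  0.0721] op 0.0142 F [ 0.19  0.62 -0.63]
 delta tool [-0.0002  0.0345  0.0042]
 rot tool deg [0.63 0.15 0.23]
```

>>> servo_tool(delta_pos=[[-0.003,0.02,0.004],[-0.001,0.01,0],[0,0,0]], dr=[[0.6,0.1,0.3],[0,0,0.2],[0,0,0]], grip=[0,0,0])

```text
t: 48.2
tool_pos: [0.4593, -0.2495, 0.0457]
tool_rot: [-1.576, -0.004, 0.0]
contact_force: [0.3, 0.3, -0.1]
opening: 0.0141
```

```bash
python3 - <<'E'
from h import *
go(.459,-.248,.0365,90)
E
```

```text
t 48.2 pos [ 0.4593 -0.2495  0.0457] op 0.0141 F [ 0.26  0.27 -0.12]
 delta tool [-0.0003  0.0092  0.0015]
 rot tool deg [0.29 0.15 0.13]
```

>>> servo_tool(delta_pos=[[-0.001,0.007,0.001],[0,0.002,0],[0,0,0]], dr=[[0.3,0.1,0.1],[0,0,0],[0,0,0]], grip=[0,0,0])

```text
t: 48.58
tool_pos: [0.4591, -0.2491, 0.0375]
tool_rot: [-1.572, -0.002, -0.001]
contact_force: [-0.9, -0.2, -0.3]
opening: 0.0142
```

```bash
python3 - <<'E'
from h import *
go(.459,-.248,.0365,90)
E
```

```text
t 48.58 pos [ 0.4591 -0.2491  0.0375] op 0.0142 F [-0.91 -0.19 -0.25]
 delta tool [-0.0001  0.001   0.0011]
 rot tool deg [0.05 0.04 0.14]
```

>>> servo_tool(delta_pos=[[0,0.0015,0],[0,0,0],[0,0,0],[0,0,0],[0,-0.01,0]], dr=[[0,0,0],[0,0,0],[0,0,0],[0,0,0],[0,0,0]], grip=[0,0.25,0.4,0.45,0.45])

```text
t: 49.2
tool_pos: [0.4589, -0.2491, 0.0463]
tool_rot: [-1.572, -0.002, -0.001]
contact_force: [0.2, 0.2, 0.7]
opening: 0.0385
```

>>> servo_tool(delta_pos=[[0,-0.05,0],[0,-0.06,0],[0.01,-0.06,0.03],[0.02,-0.03,0.06],[0.01,0,0.06]], dr=[[0,0,0],[0,0,0],[0,0,0],[0,0,0],[0,0,0]], grip=[0.45,0.45,0.45,0.5,0.5])

```text
t: 49.82
tool_pos: [0.4968, -0.1083, 0.2489]
tool_rot: [-1.573, -0.001, -0.013]
contact_force: [0.5, 0.8, 0.1]
opening: 0.0422
```

>>> servo_tool(delta_pos=[[0,0,0.05],[0,0,0.03],[0,0,0],[0,0,0]], dr=[[0,0,0],[0,0,0],[0,0,0],[0,0,0]], grip=[0.5,0.5,0.5,0.5])

```text
t: 50.32
tool_pos: [0.498, -0.023, 0.2537]
tool_rot: [-1.574, -0.012, -0.014]
contact_force: [-1.2, 0.1, -0.1]
opening: 0.0426
```

```bash
python3 - <<'E'
from h import *
go(.5183,-.0009,.171,90)
p=ctrl.camera_params('wrist'); save('wrist','w38.png'); print(proj(p,(.5183,-.0009,.170)))
E
```

```text
t 50.33 pos [ 0.498  -0.023   0.2537] op 0.0426 F [-1.18  0.14 -0.09]
 delta tool [0.0189 0.0829 0.0225]
 rot tool deg [ 0.21 -0.09  0.95]
[284.42826015 218.04474202]
```

View pics/w38.png

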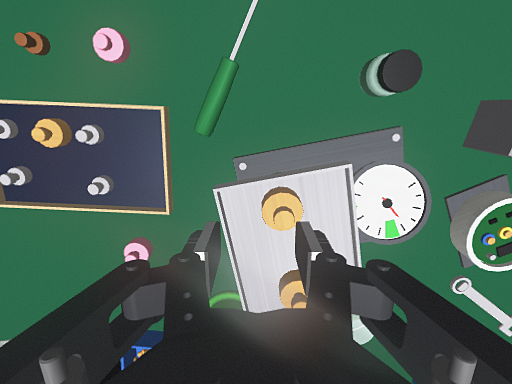

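>>> servo_tool(delta_pos=[[0.015,0.025,0.022],[-0.001,0.03,0.001],[-0.001,0.012,0],[0,0,0]], dr=[[0.2,-0.1,0.9],[0,0,0.3],[0,0,0.2],[0,0,0]], grip=[0.5,0.5,0.5,0.5])

```text
t: 50.88
tool_pos: [0.5129, -0.0044, 0.1867]
tool_rot: [-1.572, 0.011, -0.001]
contact_force: [0.2, 0.1, 0.1]
opening: 0.0428
```

```bash
python3 - <<'E'
from h import *
go(.518,-.0005,.171,90)
p=ctrl.camera_params('wrist'); save('wrist','w39.png'); print(proj(p,(.518,-.0005,.170)))
E
```

```text
t 50.88 pos [ 0.5129 -0.0044  0.1867] op 0.0428 F [0.17 0.09 0.07]
 delta tool [0.0051 0.0157 0.004 ]
 rot tool deg [ 0.06 -0.44 -0.36]
[264.83116365 239.283208  ]
```

View pics/w39.png

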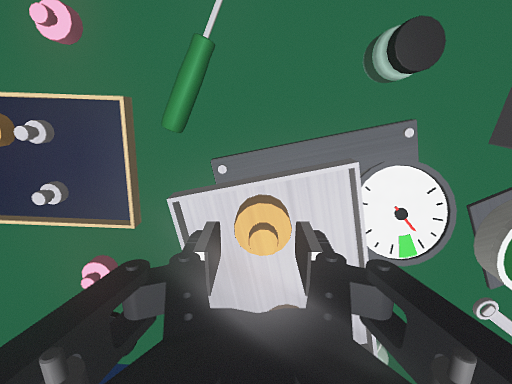

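>>> servo_tool(delta_pos=[[0.004,0.003,0.004],[0,0.007,0],[0,0.004,0],[0,0,0]], dr=[[0,-0.4,-0.2],[0,0,0],[0,0,0],[0,0,0]], grip=[0.5,0.5,0.5,0.5])

```text
t: 51.42
tool_pos: [0.5191, -0.001, 0.1756]
tool_rot: [-1.573, -0.002, -0.004]
contact_force: [0.5, -0.6, 0.0]
opening: 0.0426
```

```bash
python3 - <<'E'
from h import *
go(.518,-.0005,.171,90)
E
```

```text
t 51.42 pos [ 0.5191 -0.001   0.1756] op 0.0426 F [ 0.46 -0.59  0.04]
 delta tool [-0.0011  0.0046  0.0005]
 rot tool deg [ 0.12 -0.06  0.22]
```

>>> servo_tool(delta_pos=[[-0.001,0.004,0.0005],[0,0,0],[0,0,0],[0,0,0],[0,0,0]], dr=[[0,0,0.2],[0,0,0],[0,0,0],[0,0,0],[0,0,0]], grip=[0.5,0.1,0.0,0.0,0.0])

```text
t: 52.05
tool_pos: [0.5182, -0.0005, 0.1717]
tool_rot: [-1.573, 0.0, -0.001]
contact_force: [0.4, -0.2, -0.5]
opening: 0.0163
```

>>> servo_tool(delta_pos=[[0,-0.02,0],[0,-0.03,0],[0,-0.03,0],[-0.01,-0.01,-0.05],[-0.015,0,-0.06]], dr=[[0,0,0],[0,0,0],[0,0,0],[0,0,0],[0,0,0]], grip=[0,0,0,0,0])

```text
t: 52.68
tool_pos: [0.4935, -0.1096, 0.2696]
tool_rot: [-1.574, -0.008, 0.003]
contact_force: [0.3, 0.5, -2.0]
opening: 0.0163
```

>>> servo_tool(delta_pos=[[-0.015,0,-0.05],[-0.005,0.03,-0.01],[0,0.04,0],[0,0,0]], dr=[[0,0,0],[0,0,0],[0,0,0],[0,0,0]], grip=[0,0,0,0])

```text
t: 53.18
tool_pos: [0.474, -0.1766, 0.2057]
tool_rot: [-1.579, -0.009, -0.008]
contact_force: [-1.1, 0.5, -1.4]
opening: 0.0162
```

```bash
python3 - <<'E'
from h import *
go(.470,-.184,.042,90)
p=ctrl.camera_params('wrist'); save('wrist','w40.png')
E
```

```text
t 53.17 pos [ 0.474  -0.1766  0.2057] op 0.0162 F [-1.08  0.48 -1.35]
 delta tool [-0.0058  0.1637 -0.0061]
 rot tool deg [0.45 0.05 0.64]
```

View pics/w40.png

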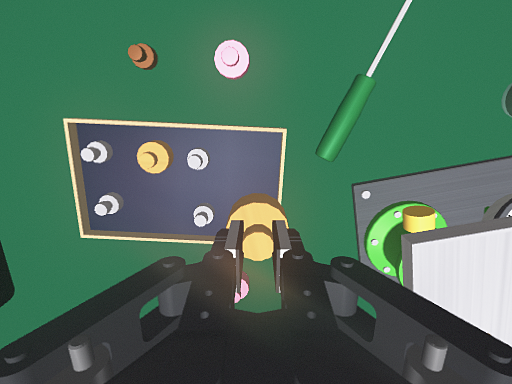

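>>> servo_tool(delta_pos=[[-0.008,0.045,-0.006],[-0.006,0.045,0],[-0.004,0.045,0],[0,0,0]], dr=[[0.5,0.1,0.7],[0.2,0.1,0.4],[0.2,0,0.4],[0,0,0]], grip=[0,0,0,0])

```text
t: 53.72
tool_pos: [0.4666, -0.1871, 0.0839]
tool_rot: [-1.575, -0.006, -0.005]
contact_force: [0.6, -0.6, -0.6]
opening: 0.0165
```

```bash
python3 - <<'E'
from h import *
go(.470,-.184,.042,90)
E
```

```text
t 53.73 pos [ 0.4666 -0.1871  0.0839] op 0.0165 F [ 0.62 -0.61 -0.59]
 delta tool [0.0031 0.0419 0.0033]
 rot tool deg [0.24 0.04 0.37]
```

>>> servo_tool(delta_pos=[[0.001,0.022,0.003],[-0.002,0.013,0],[0,0,0]], dr=[[0.2,0,0.4],[0.1,0,0.2],[0,0,0]], grip=[0,0,0])

```text
t: 54.1
tool_pos: [0.4732, -0.1874, 0.0587]
tool_rot: [-1.578, -0.01, -0.006]
contact_force: [0.5, 0.3, -0.7]
opening: 0.0161
```

```bash
python3 - <<'E'
from h import *
go(.470,-.184,.042,90)
E
```

```text
t 54.1 pos [ 0.4732 -0.1874  0.0587] op 0.0161 F [ 0.48  0.34 -0.73]
 delta tool [-0.0034  0.0167  0.0035]
 rot tool deg [0.4  0.14 0.58]
```

>>> servo_tool(delta_pos=[[-0.004,0.01,0.003],[-0.001,0.005,0],[0,0,0]], dr=[[0.4,0.1,0.6],[0,0,0],[0,0,0]], grip=[0,0,0])

```text
t: 54.48
tool_pos: [0.4702, -0.1856, 0.0462]
tool_rot: [-1.573, -0.004, -0.002]
contact_force: [0.1, 0.5, -1.3]
opening: 0.0164
```

```bash
python3 - <<'E'
from h import *
go(.470,-.184,.042,90)
E
```

```text
t 54.48 pos [ 0.4702 -0.1856  0.0462] op 0.0164 F [ 0.1   0.52 -1.28]
 delta tool [-0.0002  0.0042  0.0016]
 rot tool deg [0.14 0.04 0.22]
```

>>> servo_tool(delta_pos=[[0,0.004,0.001],[0,0.001,0],[0,0,0]], dr=[[0.1,0,0.2],[0,0,0],[0,0,0]], grip=[0,0,0])

```text
t: 54.85
tool_pos: [0.4703, -0.1846, 0.0412]
tool_rot: [-1.571, -0.001, 0.0]
contact_force: [-0.7, -0.3, 0.2]
opening: 0.0162
```

```bash
python3 - <<'E'
from h import *
go(.470,-.184,.041,90)
E
```

```text
t 54.85 pos [ 0.4703 -0.1846  0.0412] op 0.0162 F [-0.75 -0.3   0.25]
 delta tool [-0.0003  0.0002  0.0006]
 rot tool deg [0.04 0.04 0.02]
```

Seated (load gone). Release and go to the last large.

>>> servo_tool(delta_pos=[[0,0,0],[0,0,0],[0,0,0],[0,-0.02,0],[0,-0.05,0]], dr=[[0,0,0],[0,0,0],[0,0,0],[0,0,0],[0,0,0]], grip=[0.25,0.45,0.5,0.5,0.5])

```text
t: 55.48
tool_pos: [0.4679, -0.1833, 0.109]
tool_rot: [-1.568, 0.005, 0.006]
contact_force: [0.3, 0.1, 0.5]
opening: 0.0425
```

>>> servo_tool(delta_pos=[[0,-0.06,0],[0.02,-0.06,0.03],[0.03,-0.03,0.06],[0.03,0,0.06],[0.03,0,0.04]], dr=[[0,0,0],[0,0,0],[0,0,0],[0,0,0],[0,0,0]], grip=[0.5,0.5,0.5,0.5,0.5])

```text
t: 56.1
tool_pos: [0.5744, -0.0092, 0.2598]
tool_rot: [-1.572, -0.0, -0.012]
contact_force: [0.0, -1.1, 0.1]
opening: 0.0427
```

>>> servo_tool(delta_pos=[[0.01,0,0],[0,0,0],[0,0,0]], dr=[[0,0,0],[0,0,0],[0,0,0]], grip=[0.5,0.5,0.5])

```text
t: 56.48
tool_pos: [0.5851, -0.0081, 0.2598]
tool_rot: [-1.572, -0.003, -0.008]
contact_force: [-0.8, -0.5, -0.4]
opening: 0.0429
```

```bash
python3 - <<'E'
from h import *
go(.6077,.0178,.18,90)
p=ctrl.camera_params('wrist'); save('wrist','w41.png'); print(proj(p,(.6077,.0178,.179)))
E
```

```text
t 56.48 pos [ 0.5851 -0.0081  0.2598] op 0.0429 F [-0.82 -0.49 -0.36]
 delta tool [0.0219 0.0799 0.0261]
 rot tool deg [ 0.09 -0.21  0.4 ]
[288.96985469 222.87961253]
```

View pics/w41.png

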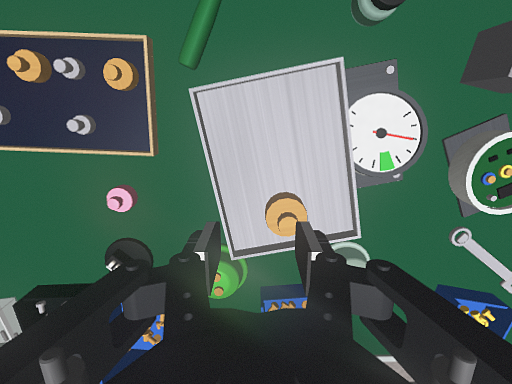

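>>> servo_tool(delta_pos=[[0.02,0.02,0.026],[0,0.03,0],[-0.001,0.012,0],[0,0,0]], dr=[[0.1,-0.2,0.4],[0,0,0.2],[0,0,0.1],[0,0,0]], grip=[0.5,0.5,0.5,0.5])

```text
t: 57.02
tool_pos: [0.6036, 0.0139, 0.1976]
tool_rot: [-1.571, 0.009, -0.003]
contact_force: [-0.4, 0.0, -0.5]
opening: 0.0427
```

```bash
python3 - <<'E'
from h import *
go(.6077,.0178,.1805,90)
p=ctrl.camera_params('wrist'); save('wrist','w42.png'); print(proj(p,(.6077,.0178,.179)))
E
```

```text
t 57.02 pos [0.6036 0.0139 0.1976] op 0.0427 F [-0.43  0.03 -0.51]
 delta tool [0.0042 0.0171 0.004 ]
 rot tool deg [ 0.03 -0.42 -0.22]
[264.66736932 236.31593145]
```

View pics/w42.png

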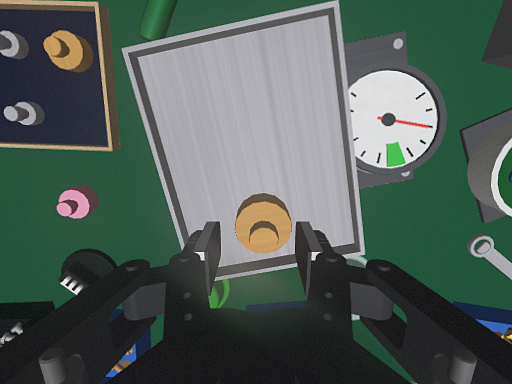

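>>> servo_tool(delta_pos=[[0.004,0.004,0.004],[0,0.008,0],[0,0.004,0],[0,0,0]], dr=[[0,-0.4,-0.2],[0,0,0],[0,0,0],[0,0,0]], grip=[0.5,0.5,0.5,0.5])

```text
t: 57.58
tool_pos: [0.6095, 0.0175, 0.1846]
tool_rot: [-1.572, -0.004, -0.005]
contact_force: [0.0, -0.1, 0.2]
opening: 0.0429
```

```bash
python3 - <<'E'
from h import *
go(.6077,.0178,.1805,90)
E
```

```text
t 57.58 pos [0.6095 0.0175 0.1846] op 0.0429 F [ 0.01 -0.11  0.15]
 delta tool [-0.0019  0.004   0.0003]
 rot tool deg [ 0.06 -0.03  0.35]
```

>>> servo_tool(delta_pos=[[-0.002,0.004,0],[0,0,0],[0,0,0],[0,0,0],[0,0,0]], dr=[[0,0,0.3],[0,0,0],[0,0,0],[0,0,0],[0,0,0]], grip=[0.5,0.1,0.0,0.0,0.0])

```text
t: 58.2
tool_pos: [0.6076, 0.0174, 0.1808]
tool_rot: [-1.572, -0.0, -0.001]
contact_force: [0.2, -0.6, 0.3]
opening: 0.0163
```

>>> servo_tool(delta_pos=[[0,-0.02,0],[0,-0.03,0],[0,-0.03,0],[-0.01,0,-0.06],[-0.015,0,-0.06]], dr=[[0,0,0],[0,0,0],[0,0,0],[0,0,0],[0,0,0]], grip=[0,0,0,0,0])

```text
t: 58.82
tool_pos: [0.5831, -0.1013, 0.2679]
tool_rot: [-1.573, -0.009, 0.003]
contact_force: [0.9, -0.4, -2.1]
opening: 0.0166
```

>>> servo_tool(delta_pos=[[-0.02,0,-0.06],[-0.02,0,-0.06],[-0.01,0.03,-0.05],[-0.005,0.03,-0.01],[0,0,0]], dr=[[0,0,0],[0,0,0],[0,0,0],[0,0,0],[0,0,0]], grip=[0,0,0,0,0])

```text
t: 59.45
tool_pos: [0.5292, -0.2884, 0.2156]
tool_rot: [-1.578, -0.012, -0.008]
contact_force: [1.2, -0.2, -2.6]
opening: 0.0162
```

```bash
python3 - <<'E'
from h import *
go(.525,-.306,.042,90)
p=ctrl.camera_params('wrist'); save('wrist','w43.png')
E
```

```text
t 59.45 pos [ 0.5292 -0.2884  0.2156] op 0.0162 F [ 1.24 -0.16 -2.57]
 delta tool [-0.0064  0.1736 -0.0163]
 rot tool deg [0.43 0.14 0.71]
```

View pics/w43.png

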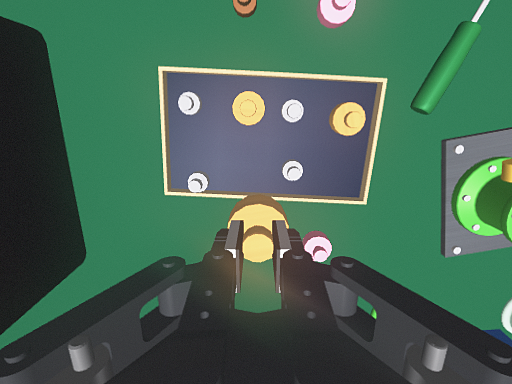

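```bash
python3 - <<'E'
from h import *
p=ctrl.camera_params('wrist')
for n,u in dict(s3=(197,183),s4=(188,104),L3=(248,108),s2=(292,110),s1=(292,171),L1=(354,119)).items(): print(n,atz(p,*u,.036).round(4))
for u in [(165,193),(367,203)]: print(atz(p,*u,.02).round(4))
a=cv2.imread('pics/w43.png')[140:215,150:250]; cv2.imwrite('pics/w43c.png',cv2.resize(a,None,fx=7,fy=7,interpolation=cv2.INTER_CUBIC))
E
```

```text
s3 [ 0.5472 -0.3632  0.036 ]
s4 [ 0.4567 -0.3677  0.036 ]
L3 [ 0.4609 -0.3015  0.036 ]
s2 [ 0.4629 -0.2529  0.036 ]
s1 [ 0.5319 -0.2502  0.036 ]
L1 [ 0.4722 -0.1835  0.036 ]
[ 0.5651 -0.4089  0.02  ]
[ 0.577  -0.1506  0.02  ]
```

View pics/w43c.png

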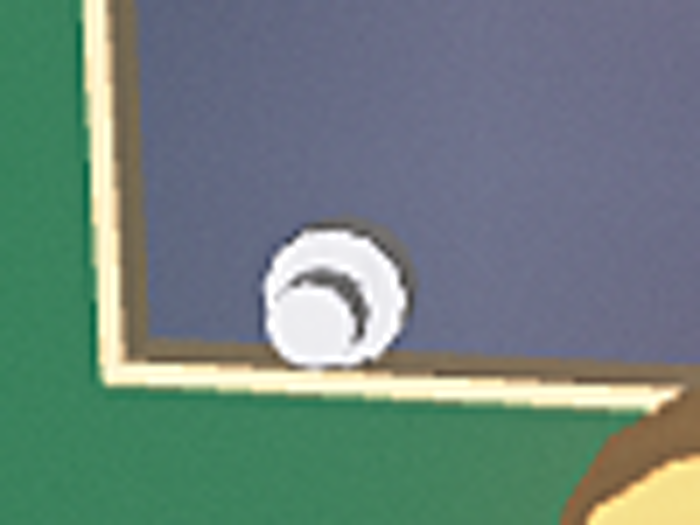

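>>> servo_tool(delta_pos=[[-0.008,0.045,-0.015],[-0.006,0.045,0],[-0.004,0.045,0],[0,0,0]], dr=[[0.5,0.1,0.7],[0.2,0.1,0.4],[0.2,0,0.4],[0,0,0]], grip=[0,0,0,0])

```text
t: 60.0
tool_pos: [0.5209, -0.3047, 0.092]
tool_rot: [-1.574, -0.007, 0.002]
contact_force: [0.9, -0.2, -1.2]
opening: 0.0163
```

```bash
python3 - <<'E'
from h import *
go(.525,-.306,.042,90)
E
```

```text
t 60.0 pos [ 0.5209 -0.3047  0.092 ] op 0.0163 F [ 0.89 -0.18 -1.22]
 delta tool [ 0.0039  0.05   -0.0012]
 rot tool deg [0.18 0.32 0.18]
```

>>> servo_tool(delta_pos=[[0.001,0.025,-0.001],[-0.002,0.018,0],[0,0,0]], dr=[[0.3,0.3,0.4],[0.2,0,0.3],[0,0,0]], grip=[0,0,0])

```text
t: 60.38
tool_pos: [0.527, -0.3079, 0.0586]
tool_rot: [-1.574, -0.005, 0.0]
contact_force: [0.1, -0.2, -2.0]
opening: 0.0163
```

```bash
python3 - <<'E'
from h import *
go(.525,-.306,.042,90)
E
```

```text
t 60.38 pos [ 0.527  -0.3079  0.0586] op 0.0163 F [ 0.1  -0.19 -1.98]
 delta tool [-0.002   0.0165  0.002 ]
 rot tool deg [0.18 0.21 0.19]
```

>>> servo_tool(delta_pos=[[-0.003,0.01,0.002],[-0.001,0.005,0],[0,0,0]], dr=[[0.2,0.2,0.3],[0,0,0],[0,0,0]], grip=[0,0,0])

```text
t: 60.75
tool_pos: [0.5249, -0.307, 0.0466]
tool_rot: [-1.574, -0.002, -0.002]
contact_force: [0.2, 0.4, -2.2]
opening: 0.0162
```

```bash
python3 - <<'E'
from h import *
go(.525,-.306,.042,90)
E
```

```text
t 60.75 pos [ 0.5249 -0.307   0.0466] op 0.0162 F [ 0.17  0.35 -2.18]
 delta tool [0.0001 0.0046 0.001 ]
 rot tool deg [0.17 0.02 0.15]
```

>>> servo_tool(delta_pos=[[0,0.004,0.001],[0,0.0015,0],[0,0,0]], dr=[[0.1,0,0.1],[0,0,0],[0,0,0]], grip=[0,0,0])

```text
t: 61.12
tool_pos: [0.5252, -0.3063, 0.0416]
tool_rot: [-1.572, -0.001, -0.001]
contact_force: [0.1, 0.2, -1.9]
opening: 0.0161
```

```bash
python3 - <<'E'
from h import *
go(.525,-.306,.042,90)
E
```

```text
t 61.12 pos [ 0.5252 -0.3063  0.0416] op 0.0161 F [ 0.05  0.18 -1.94]
 delta tool [-0.0002 -0.0004  0.0003]
 rot tool deg [0.09 0.01 0.07]
```

Not touching yet; a touch lower, then release.

>>> servo_tool(delta_pos=[[0,0.0015,0],[0,0,0]], dr=[[0,0,0],[0,0,0]], grip=[0,0])

```text
t: 61.38
tool_pos: [0.5256, -0.3066, 0.0418]
tool_rot: [-1.572, -0.001, -0.001]
contact_force: [0.2, 0.5, -2.8]
opening: 0.0167
```

>>> servo_tool(delta_pos=[[0,0,0],[0,0,0],[0,0,0],[0,-0.02,0],[0,-0.05,0]], dr=[[0,0,0],[0,0,0],[0,0,0],[0,0,0],[0,0,0]], grip=[0.25,0.45,0.5,0.5,0.5])

```text
t: 62.0
tool_pos: [0.5233, -0.3049, 0.1099]
tool_rot: [-1.568, 0.004, 0.004]
contact_force: [-0.0, -0.5, -0.6]
opening: 0.0429
```

>>> servo_tool(delta_pos=[[0,-0.06,0],[-0.03,-0.06,0.0],[-0.03,0,0.0],[0,0,0],[0,0,0]], dr=[[0,0,0],[0,0,0],[0,0,0],[0,0,0],[0,0,0]], grip=[0.5,0.5,0.5,0.5,0.5])

```text
t: 62.62
tool_pos: [0.4685, -0.3075, 0.2427]
tool_rot: [-1.581, -0.009, -0.008]
contact_force: [0.9, 0.5, -0.7]
opening: 0.0431
```

```bash
python3 - <<'E'
from h import *
go(.4,0,.3,90)
save('wrist','w44.png'); save('scene','s44.png'); im=save('top','t44.png')
E
```

```text
t 62.62 pos [ 0.4685 -0.3075  0.2427] op 0.0431 F [ 0.91  0.47 -0.72]
 delta tool [-0.0676 -0.0612  0.307 ]
 rot tool deg [0.59 0.04 0.63]
```

View pics/w44.png

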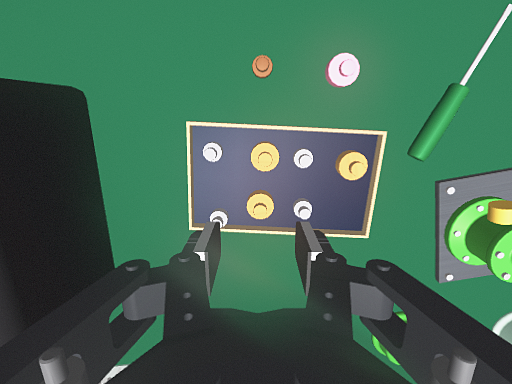

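View pics/s44.png

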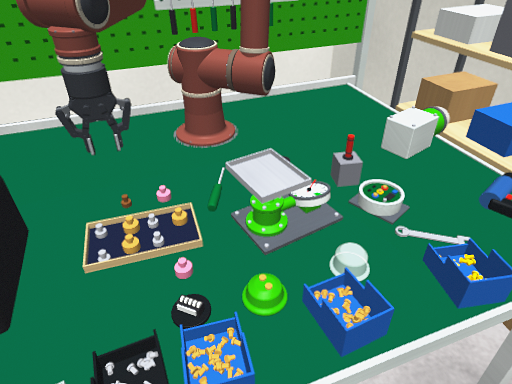

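View pics/t44.png

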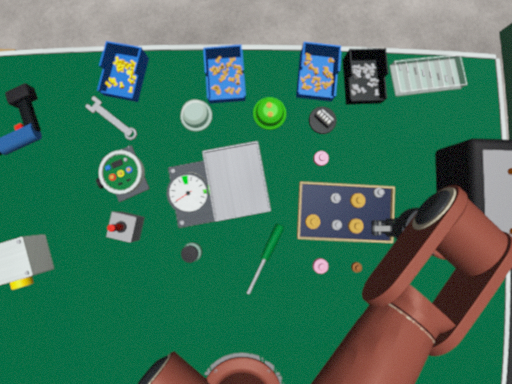

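```bash
python3 - <<'E'
from h import *
a=cv2.imread('pics/s44.png')[195:275,78:208]; cv2.imwrite('pics/s44c.png',cv2.resize(a,None,fx=6,fy=6,interpolation=cv2.INTER_CUBIC))
a=cv2.imread('pics/s44.png')[125:215,300:400]; cv2.imwrite('pics/s44d.png',cv2.resize(a,None,fx=5,fy=5,interpolation=cv2.INTER_CUBIC))
E
```

```text
(no output)
```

View pics/s44c.png

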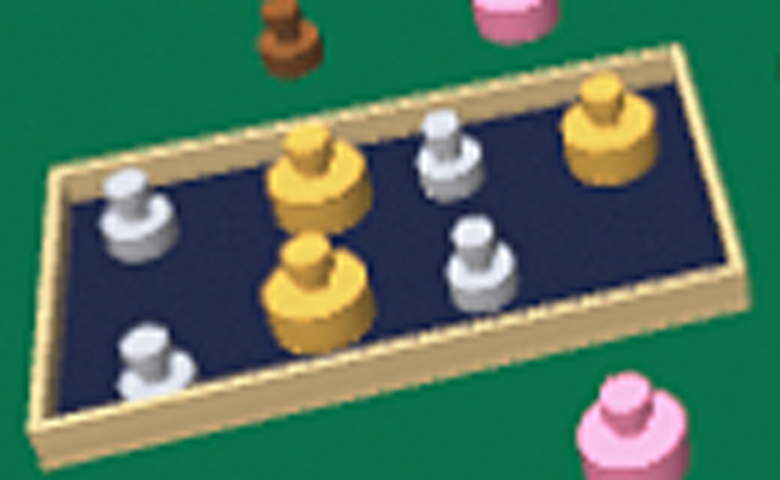

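View pics/s44d.png

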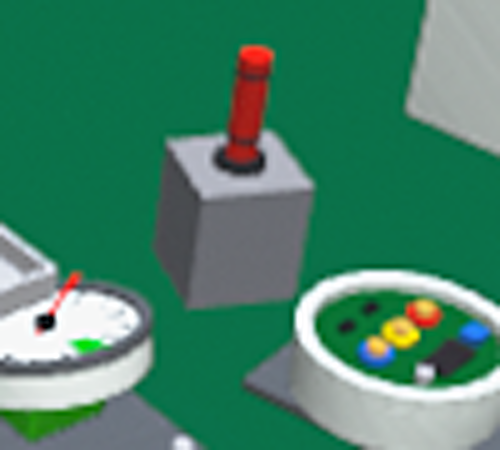

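```bash
python3 - <<'E'
from h import *
print(ctrl.get_obs()['t'], ctrl.finish_job())
E
```

```text
the job is handed in; nothing more can be done
62.775 None
```

The job is handed in at 62.8 s of the 210 s allowed; no verdict was reported.

**Load:** I put two large and two small weights on the pan. The needle came to rest in the green sector, which I read from the pictures as about 25 mm of travel. One large with two smalls short, at two large and one small, read only about 22.5 mm, at the sector's lower edge.

**Studs:** I touched red, then yellow, then blue with the probe. Net force on the tool rose about 2–4 N above its resting reading each time, and the needle still pointed at green. On red I pressed about 6 mm for a moment, the limit of the pin's travel, then backed off and held at about 3.5 mm. That stayed well under 12 N.

**Returns:** The probe is back in its stand and the four weights are back in the tray. The last pictures show:
- The pan is empty and the needle is at its zero position.
- All seven weights are upright in the tray, and the probe's collar is down on the block.
- The bystanders and look-alikes are in their starting places, judged by eye.

**Checks that disagreed:**
- One small weight I never touched had slid about 3 cm to the tray wall. It stands upright inside, so I left it.
- The scene camera put the studs about 5 mm farther out in x than the top and wrist cameras. I went by the wrist camera, and the contact forces bore that out.

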